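# Changing over the vials in a gas purge station

## Robot

A 7-joint arm with a two-finger parallel gripper is mounted at the origin on the work surface. World frame = base frame: x ahead of the robot, y to its left, z up, the work surface at z = 0. Lengths are in m, angles in rad, forces in N, time in s.
With the tool pointing down it reaches from about 0.35 to 0.9 m from the base axis. Payload 19.9 kg.
Tool frame: the origin (TCP) lies midway between the tips of the shut fingers; the grasp point (between the pads) lies 19 mm behind it; z points along the fingers, y is the line along which they close (so a half turn about z gives the same grasp; the last joint's range is limited). The gripper opens to 85 mm and grips with 20 to 120 N. Pads are 22 mm wide; open, the fingers measure 114 mm over their backs; the gripper's body (76 mm by 85 mm) begins 54 mm behind the grasp point. The pads swing forward as they close: fully open they stand 13 mm farther back than shut.
Start: joints at [1.224, 0.417, -0.01, 1.614, 0.005, 1.111, -0.053], TCP at [0.188, -0.596, 0.193] pointing down, gripper open.
Joint ranges: [-2.81, 2.81], [-0.39, 2.02], [-1.27, 1.25], [0.06, 2.57], [-1.19, 4.33], [0.19, 2], [-2.82, 2.82]. Speed limits (rad/s): [1.89, 1.89, 2.39, 2.39, 3.01, 3.01, 3.01].

## Interface

Orientations are given as a rotation vector (axis times angle).
In Python, from station import ctrl, get_image, calibration, job gives the robot as it stands.
- The arm moves only by the shell command python3 -m jog 'ROWS' [OPENING] [FORCE]. ROWS is JSON, a list of rows, each an object of numbers: "dx", "dy", "dz": the shift along the tool's x, y, z scaled (see below); "turn": the turn about the tool's z scaled (see below). In form: [{"dx": .., "dy": .., "dz": .., "turn": ..}, ...]. A call has exactly 5 rows; each row is the pose to reach, as a shift and turn from the pose commanded when the call began, along the tool's axes at that moment, turning the shorter way round; what a row does not reach only later rows make up. The controller multiplies each number of a shift by 40 cm and each number of a turn by 180 degrees. A row lasts 1/10 s, in which the tool goes at most 50 mm and 8.59 degrees, less where a joint would pass 70% of its speed; a pose out of reach is approached as far as the arm can. A call with a number of a shift or a turn outside -1 to 1 is refused whole. A call with a gripper value outside its range is refused whole. OPENING is the closure, from -1 (fully open) to 1 (shut), set as the call begins (- or left out, the last holds). The fingers move at their own pace and stop on an object; FORCE is the grip in N (left out, the last holds). Time passes only in rows, so rows that repeat a pose let the fingers close, or fill a call up. It gives the time, the measured TCP pose, the force, the opening and the grip force at its end, in the units of the state.
- ctrl.get_obs(): the state, without advancing time (a new reading comes with each control period).
- get_image(name): name is "scene" or "side" or "wrist"; returns (picture, depth): 420x560x3 uint8, blue, green, red; 420x560 float32, m along the optical axis (not along the pixel's ray), 0 where there is no reading.
- calibration(name): a dict with "mtx" (3x3 intrinsics, pixels), "rvec" (rotation vector, rad) and "tvec" (3), from world to camera coordinates, as OpenCV has them. Camera axes: x right, y down, z forward; pixel columns grow to the right and rows downward; lengths in m; the calibration is good to about 2 mm. A picture is of the moment at which its call begins: read the wrist's pose just before it. calibration takes no time and is no camera call; for the wrist camera it gives the pose at the moment of the call.
- job.hand_in(): hands the job in; it is judged then, once.
The state is a dict: "time": time; "joints": joint angles; "qvel": joint speeds; "joint_efforts": joint torques, N m; "position": TCP position; "ee_rot": TCP orientation; "contact_force": force on the tool from outside, world axes, zero at the start; "torque": the same for the moment, N m; "finger_gap": finger opening in m; "finger_force": force on a finger pad.
Only numpy, scipy, OpenCV 4.12 (cv2) and the standard library are available. Lean on these libraries where they do the work, as an engineer would, in place of code of your own. Each camera call takes 0.05 s, during which the arm holds its last target. There are 200 camera calls.

## Task

Take the purged vials out of the purge station and stand them fully down in the empty long white rack, then put all the fresh vials from the square rack fully down into the station's wells. With every vial in place, press the clear hood shut until its catch snaps home, and after that set the gas valve half open, its lever at 45 degrees to the pipe. Do not knock over the plastic bottle.

Things in the scene. Friction and masses are not known exactly. Their poses are not given: they have to be found in the camera images.
- station: purge station, fixed: white and aluminium block 110 mm (x) by 220 mm (y), top face 78 mm above the table, origin at the centre of its underside; local -x is its front (robot side), +y its left. A row of four wells 52 mm apart along y in its top, 20 mm in front of the middle. A clear hood is hinged on its rear top edge; a gas pipe with a valve runs out of its right (-y) end
- lid (a joint): clear hood's hinge, rad: 0 shut, 1.85 leaning back (its edge then 215 mm above the table). Shut, it is a box 216 mm (y) by 114 mm, its flat top 54 mm above the hinge. It stays where it is left (2 to 4 N at its front edge moves it). A sprung roller catch at the front middle meets it at 0.16 rad and takes about 5 to 8 N down at the front edge; below 0.07 rad the catch pulls it home to 0
- lid_hinge (a point): middle of the hood's hinge line, which runs along the station's y, 55 mm behind the station's middle and 78 mm above the table; the shut hood reaches 114 mm from it towards local -x, plus a small catch tongue 18 mm further at the middle. The point's frame turns with the hood: -x towards the hood's front edge, z out of its flat top
- valve (a joint): ball valve handle, rad: 0 shut, lever across the pipe and pointing to the station's front (-x); it turns counter-clockwise seen from above up to 1.571 fully open, lever in line with the pipe and pointing away from the station (-y); 0.785 is half open. It stays where it is left (turning takes 0.06 N m)
- valve_grip (a point): on the valve's upright axis at mid height of its lever, 88 mm above the table, 175 mm to the right (-y) of the station's middle and 10 mm in front of it; the lever is a flat bar 10 mm thick and 22 mm tall, reaching 52 mm one way (local -x) and 20 mm the other from this axis; its frame turns with the lever
- square_rack: loose aluminium rack, 112 by 112 by 40 mm, 0.9 kg, with 2 x 2 holes 52 mm apart; origin at the centre of its underside; fresh vials start in it
- long_rack: loose white plastic rack, 164 mm (x) by 54 mm (y) by 40 mm, 0.9 kg, with a row of three holes 52 mm apart along its x; origin at the centre of its underside; starts empty
- well0 (a point): centre of the floor of well 0 (0 leftmost, at +y) in the station; well 25 mm across, its mouth 30 mm above this point
- well1 (a point): centre of the floor of well 1 (0 leftmost, at +y) in the station; well 25 mm across, its mouth 30 mm above this point
- well2 (a point): centre of the floor of well 2 (0 leftmost, at +y) in the station; well 25 mm across, its mouth 30 mm above this point
- well3 (a point): centre of the floor of well 3 (0 leftmost, at +y) in the station; well 25 mm across, its mouth 30 mm above this point
- long0 (a point): centre of the floor of hole 0 in the long white rack, 10 mm above the rack's underside; hole 25 mm across, its mouth 30 mm above this point
- long1 (a point): centre of the floor of hole 1 in the long white rack, 10 mm above the rack's underside; hole 25 mm across, its mouth 30 mm above this point
- long2 (a point): centre of the floor of hole 2 in the long white rack, 10 mm above the rack's underside; hole 25 mm across, its mouth 30 mm above this point
- purged0: capped amber glass vial, a round cylinder 22 mm in diameter and 72 mm tall with flat ends (lowest 4 mm chamfered, white cap on the top 18 mm), about 35 g; origin at the centre of its underside, z up along it; 42 mm of it stands out of a hole; a purged vial, starts in one of the station's wells (may be absent)
- purged1: capped amber glass vial, a round cylinder 22 mm in diameter and 72 mm tall with flat ends (lowest 4 mm chamfered, white cap on the top 18 mm), about 35 g; origin at the centre of its underside, z up along it; 42 mm of it stands out of a hole; a purged vial, starts in one of the station's wells (may be absent)
- purged2: capped amber glass vial, a round cylinder 22 mm in diameter and 72 mm tall with flat ends (lowest 4 mm chamfered, white cap on the top 18 mm), about 35 g; origin at the centre of its underside, z up along it; 42 mm of it stands out of a hole; a purged vial, starts in one of the station's wells (may be absent)
- fresh0: capped amber glass vial, a round cylinder 22 mm in diameter and 72 mm tall with flat ends (lowest 4 mm chamfered, white cap on the top 18 mm), about 35 g; origin at the centre of its underside, z up along it; 42 mm of it stands out of a hole; a fresh vial, starts in a hole of the square aluminium rack (may be absent)
- fresh1: capped amber glass vial, a round cylinder 22 mm in diameter and 72 mm tall with flat ends (lowest 4 mm chamfered, white cap on the top 18 mm), about 35 g; origin at the centre of its underside, z up along it; 42 mm of it stands out of a hole; a fresh vial, starts in a hole of the square aluminium rack (may be absent)
- fresh2: capped amber glass vial, a round cylinder 22 mm in diameter and 72 mm tall with flat ends (lowest 4 mm chamfered, white cap on the top 18 mm), about 35 g; origin at the centre of its underside, z up along it; 42 mm of it stands out of a hole; a fresh vial, starts in a hole of the square aluminium rack (may be absent)
- fresh3: capped amber glass vial, a round cylinder 22 mm in diameter and 72 mm tall with flat ends (lowest 4 mm chamfered, white cap on the top 18 mm), about 35 g; origin at the centre of its underside, z up along it; 42 mm of it stands out of a hole; a fresh vial, starts in a hole of the square aluminium rack (may be absent)
- flask: bystander: white plastic bottle 48 mm across and 100 mm tall, standing front right of the station; origin at the centre of its underside, z up
Things that resemble listed ones, but are neither listed nor needed, are in the scene too. What is shaped like the purged1 but blue or yellow is not meant.

How it is judged:
On the way, in this order (a step that is already met when the one before it is completed fails the run):
1. all purged vials stand in the long rack and all fresh vials in the station's wells, hood still open ((distance between purged0 and long0 below 0.006 m or distance between purged0 and long1 below 0.006 m or distance between purged0 and long2 below 0.006 m) and angle between each of purged0, purged1, purged2, fresh0, fresh1, fresh2, fresh3's own z axis and vertical below 0.2 rad and (distance between purged1 and long0 below 0.006 m or distance between purged1 and long1 below 0.006 m or distance between purged1 and long2 below 0.006 m) and (distance between purged2 and long0 below 0.006 m or distance between purged2 and long1 below 0.006 m or distance between purged2 and long2 below 0.006 m) and (distance between fresh0 and well0 below 0.006 m or distance between fresh0 and well1 below 0.006 m or distance between fresh0 and well2 below 0.006 m or distance between fresh0 and well3 below 0.006 m) and (distance between fresh1 and well0 below 0.006 m or distance between fresh1 and well1 below 0.006 m or distance between fresh1 and well2 below 0.006 m or distance between fresh1 and well3 below 0.006 m) and (distance between fresh2 and well0 below 0.006 m or distance between fresh2 and well1 below 0.006 m or distance between fresh2 and well2 below 0.006 m or distance between fresh2 and well3 below 0.006 m) and (distance between fresh3 and well0 below 0.006 m or distance between fresh3 and well1 below 0.006 m or distance between fresh3 and well2 below 0.006 m or distance between fresh3 and well3 below 0.006 m) and value of joint lid above 0.2 rad), for 0.2 s.
2. hood pressed shut past its catch (value of joint lid below 0.03 rad and not (value of joint valve between 0.685 and 0.885 rad and velocity of joint valve between -0.05 and 0.05 rad/s)), for 0.2 s.
3. valve set half open (value of joint valve between 0.685 and 0.885 rad and velocity of joint valve between -0.05 and 0.05 rad/s), for 0.2 s.
At the end, for the whole second after the job is handed in: every purged vial stands in a long-rack hole and every fresh vial in a station well, within 6 mm of the hole floor's centre, within 0.2 rad of upright, at rest; the hood is shut past its catch (below 0.03 rad); the valve is at 0.785 +/- 0.1 rad (45 +/- 5.7 degrees) and still (all of step 3 and (distance between purged0 and long0 below 0.006 m or distance between purged0 and long1 below 0.006 m or distance between purged0 and long2 below 0.006 m) and angle between each of purged0, purged1, purged2, fresh0, fresh1, fresh2, fresh3's own z axis and vertical below 0.2 rad and (distance between purged1 and long0 below 0.006 m or distance between purged1 and long1 below 0.006 m or distance between purged1 and long2 below 0.006 m) and (distance between purged2 and long0 below 0.006 m or distance between purged2 and long1 below 0.006 m or distance between purged2 and long2 below 0.006 m) and (distance between fresh0 and well0 below 0.006 m or distance between fresh0 and well1 below 0.006 m or distance between fresh0 and well2 below 0.006 m or distance between fresh0 and well3 below 0.006 m) and (distance between fresh1 and well0 below 0.006 m or distance between fresh1 and well1 below 0.006 m or distance between fresh1 and well2 below 0.006 m or distance between fresh1 and well3 below 0.006 m) and (distance between fresh2 and well0 below 0.006 m or distance between fresh2 and well1 below 0.006 m or distance between fresh2 and well2 below 0.006 m or distance between fresh2 and well3 below 0.006 m) and (distance between fresh3 and well0 below 0.006 m or distance between fresh3 and well1 below 0.006 m or distance between fresh3 and well2 below 0.006 m or distance between fresh3 and well3 below 0.006 m) and linear speed of each of purged0, purged1, purged2, fresh0, fresh1, fresh2, fresh3 below 0.02 m/s and value of joint lid below 0.03 rad); the robot touches nothing.
It fails at once if the bottle is knocked over (angle between flask's own z axis and vertical above 0.7 rad).
Of purged0, purged1, purged2 only 2 to 3 are there at a start; the rules pass over those that are not, and their reading is None.
Of fresh0, fresh1, fresh2, fresh3 only 2 to 3 are there at a start; the rules pass over those that are not, and their reading is None.
At some moment in a run one of square_rack, long_rack may be knocked a few centimetres aside while the robot is not near it.
It also fails if it takes over 210 s, if anything falls off the work surface, if the arm or the gripper's body presses on something with over 40 N, if the wrist force passes 120 N, or if a joint passes its speed limit or range.

## Working session

There is one attempt and no reset: what is moved stays moved. The work goes in short steps, Python scripts to look and compute and a shell command to move; the robot and the scene stay as the last step left them, time stands still between calls to the robot, and variables do not carry over. Pictures are saved under pics/ and viewed, at most 14 in all, crops included, and the job is handed in when it is done.

```bash
ls; mkdir -p pics; cat > h.py <<'E'
import numpy as np, cv2
from station import ctrl, get_image, calibration, job
def cal(n):
    c=calibration(n); R=cv2.Rodrigues(np.array(c["rvec"],float))[0]
    return np.array(c["mtx"],float),R,np.array(c["tvec"],float).ravel()
def ray(c,u,v,z):
    K,R,t=c; o=-R.T@t; d=R.T@np.linalg.solve(K,[u,v,1.]); return o+d*(z-o[2])/d[2]
def cloud(c,D):
    K,R,t=c; v,u=np.indices(D.shape); P=np.stack([(u-K[0,2])/K[0,0]*D,(v-K[1,2])/K[1,1]*D,D],-1)
    return (P-t)@R
E
python3 - <<'E'
from h import *
s=ctrl.get_obs(); print(s)
for n in("scene","side","wrist"):
    c=cal(n); im,D=get_image(n); cv2.imwrite(f"pics/{n}0.png",im); np.savez(f"{n}0.npz",im=im,D=D,K=c[0],R=c[1],t=c[2])
    print(n,-c[1].T@c[2],c[0][0,0])
E
```

```text
pics
{'time': 0.0, 'joints': array([ 1.22347871,  0.41797558, -0.01029982,  1.61417932,  0.00475165,
        1.11070199, -0.05297844]), 'qvel': array([-0.00028379,  0.00094507, -0.00089813, -0.00017392,  0.00291789,
       -0.00208039,  0.00107223]), 'joint_efforts': array([-1.11192003e-03, -8.64445353e+01,  6.77961521e-01, -4.34902632e+01,
        1.88202783e-02,  7.42717821e-03,  8.54417465e-06]), 'position': array([ 0.18801977, -0.59563051,  0.19245717]), 'ee_rot': array([-3.10374036e+00, -4.78402215e-01,  5.12142972e-04]), 'contact_force': array([ 0.28494502, -0.22061186, -0.98606136]), 'torque': array([ 0.03716184,  0.01918343, -0.05422551]), 'finger_force': 0.0, 'finger_gap': 0.08525732068878021}
scene [ 1.11666586 -0.28682924  0.77873345] 435.8549439005169
side [0.34173223 0.66073742 0.88276656] 484.8775098254681
wrist [ 0.25389632 -0.57505685  0.37298495] 296.1354915426621
```

View pics/scene0.png

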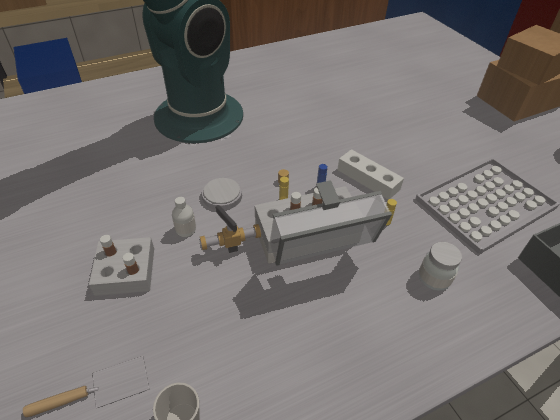

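View pics/side0.png

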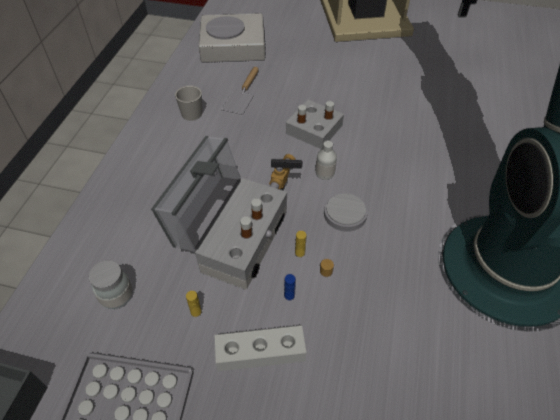

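The scene shows the station around (320,215), with purged vials at (296,200) and (318,196). The square rack is around (123,265), with two fresh vials at (107,245) and (130,262). The long rack is at (370,172) and empty, and the bottle is at (183,217). The side view shows wells at (236,253), (247,228), (256,208) and (267,198); the middle two hold vials.

```bash
cat > m.py <<'E'
from h import *
def layers(f):
    d=np.load(f); c=(d["K"],d["R"],d["t"]); D=d["D"]; P=cloud(c,D); P[D==0]=9
    return c,d["im"],P
def blobs(P,z0,z1,box,amin=15):
    x0,x1,y0,y1=box
    m=((P[...,2]>z0)&(P[...,2]<z1)&(P[...,0]>x0)&(P[...,0]<x1)&(P[...,1]>y0)&(P[...,1]<y1)).astype(np.uint8)
    n,l,s,ce=cv2.connectedComponentsWithStats(m)
    for i in range(1,n):
        if s[i,4]<amin: continue
        Q=P[l==i]; r=cv2.minAreaRect((Q[:,:2]*1000).astype(np.float32))
        print("  px",ce[i].round(0),"n",s[i,4],"mean",Q.mean(0).round(4),"rect",np.round(r[0],1),np.round(r[1],1),round(r[2],1))
if __name__=="__main__":
    for n in("scene","side"):
        c,im,P=layers(n+"0.npz"); B=(0.2,0.9,-.5,.5)
        for nm,a,b in(("caps120",.116,.124),("top78",.073,.083),("caps82",.0785,.0855),("rack40",.036,.044),("flask",.09,.105)):
            print(n,nm); blobs(P,a,b,B,25)
E
python3 m.py
```

```text
scene caps120
  px [316. 191.] n 32 mean [0.5479 0.0943 0.1204] rect [545.7  94.1] [10.5 21.4] 81.6
  px [296. 195.] n 66 mean [0.5402 0.0481 0.1204] rect [539.3  48.7] [19.9 21. ] 57.3
  px [328. 241.] n 199 mean [0.6787 0.0476 0.12  ] rect [681.2  54. ] [219.9  25.8] 75.2
scene top78
  px [322. 166.] n 25 mean [0.4363 0.1792 0.0738] rect [437.4 178.9] [17.4 18.8] 60.3
  px [342. 192.] n 136 mean [0.5395 0.1723 0.0786] rect [539.6 171.6] [29.4 37.5] 79.2
  px [306. 200.] n 152 mean [0.5271 0.0848 0.0789] rect [526.9  84.3] [28.9 46.2] 64.0
  px [271. 213.] n 630 mean [ 0.5302 -0.0057  0.0787] rect [555.7   3.6] [ 83.7 121.1] 80.9
  px [182. 210.] n 94 mean [ 0.4376 -0.1794  0.0772] rect [ 433.4 -178.6] [32.2 26.5] 82.6
  px [545. 245.] n 174 mean [0.8492 0.4725 0.0785] rect [849.5 471.3] [29.9 76.6] 66.3
  px [105. 240.] n 73 mean [ 0.457  -0.3471  0.0797] rect [ 455.2 -347.1] [21.8 19.4] 38.7
  px [356. 243.] n 78 mean [0.6803 0.119  0.0778] rect [680.4 119.6] [88.7  4.4] 80.8
  px [304. 256.] n 114 mean [0.6635 0.0067 0.0781] rect [663.9  10.1] [127.1   7.6] 79.3
  px [128. 259.] 
[... 4958 characters left out ...]
 387.] n 45 mean [0.8204 0.486  0.0401] rect [820.2 485.8] [28.   3.5] 89.1
side flask
  px [328. 145.] n 77 mean [ 0.4303 -0.1728  0.0974] rect [ 431. -175.] [21.5 23.8] 58.9
  px [286. 162.] n 155 mean [ 0.5117 -0.0982  0.096 ] rect [511.6 -99.5] [70.8 14.3] 10.4
  px [228. 170.] n 96 mean [ 0.6319 -0.0416  0.0973] rect [633.7 -41.7] [ 9.8 51.5] 89.8
  px [195. 199.] n 260 mean [0.6733 0.0555 0.0973] rect [672.5  49.6] [142.8   8.3] 81.4
  px [257. 212.] n 47 mean [0.5373 0.0596 0.0979] rect [537.4  59.3] [19.3  7.7] 21.0
  px [246. 230.] n 53 mean [0.5448 0.1099 0.0979] rect [545.1 109.4] [21. 12.] 22.7
  px [180. 241.] n 105 mean [0.6653 0.1677 0.0977] rect [666.8 167. ] [ 5.6 56.6] 82.5
```

```bash
cat >> h.py <<'E'
from scipy.spatial.transform import Rotation as Ro
def to(x,y,z,yaw):
    """print the shift (in jog units) and turn from the present pose to TCP x,y,z with tool x at yaw deg"""
    s=ctrl.get_obs(); R=Ro.from_rotvec(s["ee_rot"]).as_matrix(); d=R.T@(np.array([x,y,z])-s["position"])
    w=np.degrees(np.arctan2(R[1,0],R[0,0])); t=-(((yaw-w)+180)%360-180)
    print("t",round(s["time"],2),"pos",s["position"].round(4),"yaw",round(w,2),"F",s["contact_force"].round(1),"gap",round(s["finger_gap"],4),
      "| dx %.4f dy %.4f dz %.4f turn %.4f"%(*(d/.4),t/180))
E
python3 - <<'E'
from h import *
c=cal("wrist"); R=Ro.from_rotvec(ctrl.get_obs()["ee_rot"]).as_matrix()
print((R.T@c[1].T).round(3), R.T@(-c[1].T@c[2]-ctrl.get_obs()["position"]))
to(.535,.02,.33,80.8)
E
```

```text
[[ 0.001 -0.963 -0.27 ]
 [ 1.     0.     0.001]
 [-0.001 -0.27   0.963]] [ 6.89946781e-02 -3.82807043e-05 -1.80473871e-01]
t 0.15 pos [ 0.1881 -0.5957  0.1926] yaw 17.52 F [ 0.2 -0.2 -0.3] gap 0.0854 | dx 1.2905 dy -1.2071 dz -0.3425 turn -0.3515
```

```bash
r='' ; 
python3 -m jog '[{"dx":0.1,"dy":-0.05,"dz":-0.1},{"dx":0.2,"dy":-0.15,"dz":-0.2},{"dx":0.27,"dy":-0.25,"dz":-0.2},{"dx":0.35,"dy":-0.35,"dz":-0.2},{"dx":0.4,"dy":-0.4,"dz":-0.2}]'
python3 -m jog '[{"dx":0.4,"dy":-0.4,"dz":0,"turn":-0.04},{"dx":0.4,"dy":-0.4,"dz":0,"turn":-0.08},{"dx":0.4,"dy":-0.4,"dz":0,"turn":-0.12},{"dx":0.4,"dy":-0.4,"dz":0,"turn":-0.16},{"dx":0.4,"dy":-0.4,"dz":0,"turn":-0.2}]'
python3 - <<'E'
from h import *
to(.55,.11,.26,81)
E
```

```text
time: 0.65
position: [0.2942, -0.3918, 0.1932]
ee_rot: [-2.799, -1.426, -0.0]
contact_force: [-0.0, -1.9, -0.2]
finger_gap: 0.0851
finger_force: 0.0
t 0.65 pos [ 0.2942 -0.3918  0.1932] yaw 54.01 F [-0.  -1.9 -0.2] gap 0.0851 | dx 1.3908 dy -0.2198 dz -0.1667 turn -0.1500schema error: expected keys dx, dy, dz, turn
```

```bash

python3 -m jog '[{"dx":0.1,"dy":0,"dz":-0.05,"turn":-0.03},{"dx":0.2,"dy":-0.05,"dz":-0.1,"turn":-0.06},{"dx":0.3,"dy":-0.1,"dz":-0.15,"turn":-0.09},{"dx":0.4,"dy":-0.1,"dz":-0.167,"turn":-0.12},{"dx":0.5,"dy":-0.1,"dz":-0.167,"turn":-0.15}]' >/dev/null
python3 -m jog '[{"dx":0.6,"dy":0.15,"dz":0,"turn":0},{"dx":0.6,"dy":0.15,"dz":0,"turn":0},{"dx":0.6,"dy":0.15,"dz":0,"turn":0},{"dx":0.6,"dy":0.15,"dz":0,"turn":0},{"dx":0.6,"dy":0.15,"dz":0,"turn":0}]'
python3 - <<'E'
from h import *
to(.55,.11,.26,81)
E
```

```text
time: 1.65
position: [0.4784, 0.0183, 0.2601]
ee_rot: [2.397, 2.03, 0.0]
contact_force: [0.6, -1.4, 0.4]
finger_gap: 0.0855
finger_force: 0.0
t 1.65 pos [0.4784 0.0183 0.2601] yaw 80.52 F [ 0.6 -1.4  0.4] gap 0.0855 | dx 0.2556 dy 0.1389 dz 0.0002 turn -0.0027
```

```bash

python3 -m jog '[{"dx":0.12,"dy":0.07,"dz":0,"turn":0},{"dx":0.25,"dy":0.14,"dz":0,"turn":0},{"dx":0.255,"dy":0.14,"dz":0,"turn":-0.0027},{"dx":0.255,"dy":0.14,"dz":0,"turn":-0.0027},{"dx":0.255,"dy":0.14,"dz":0,"turn":-0.0027}]' >/dev/null
cat > look.py <<'E'
from h import *
import sys
def look(tag,n="wrist"):
    c=cal(n); im,D=get_image(n); cv2.imwrite(f"pics/{tag}.png",im); np.savez(f"{tag}.npz",im=im,D=D,K=c[0],R=c[1],t=c[2])
    return c,im,D
if __name__=="__main__": look(*sys.argv[1:])
E
python3 - <<'E'
from look import *; from m import *
to(.55,.11,.26,81)
look("w1"); look("sc1","scene"); look("si1","side")
for n in ("w1","si1","sc1"):
    c,im,P=layers(n+".npz")
    for nm,a,b in(("caps120",.116,.124),("top78",.074,.082),("rack40",.036,.044)):
        print(n,nm); blobs(P,a,b,(.35,.62,-.08,.45),60)
E
```

```text
t 2.15 pos [0.5497 0.1072 0.2595] yaw 81.01 F [-0.2  0.  -0.6] gap 0.0854 | dx 0.0071 dy -0.0003 dz -0.0013 turn 0.0001
w1 caps120
  px [275. 194.] n 291 mean [0.5474 0.1021 0.1196] rect [547.1 101.5] [21.5 20.1] 81.2
  px [276. 238.] n 265 mean [0.5397 0.051  0.1196] rect [539.6  50.3] [21.3 19.8] 81.1
w1 top78
  px [293. 201.] n 12973 mean [0.5657 0.0783 0.0778] rect [571.7  71.7] [220.  127.8] 81.7
w1 rack40
  px [170.  31.] n 4583 mean [0.4502 0.3024 0.0395] rect [462.2 311. ] [164.1  55.3] 20.8
si1 caps120
  px [256. 203.] n 72 mean [0.54   0.0527 0.1189] rect [540.   52.2] [20.7 21.1] 15.1
  px [245. 221.] n 73 mean [0.5475 0.1036 0.1189] rect [547.3 103.6] [18.  21.2] 16.3
si1 top78
  px [241. 223.] n 3741 mean [0.5651 0.0791 0.0771] rect [570.1  73.4] [222.9 126.3] 82.3
si1 rack40
  px [228. 272.] n 99 mean [0.5652 0.1813 0.0401] rect [566.  182.1] [100.8  33.6] 12.3
  px [259. 344.] n 2099 mean [0.4635 0.3136 0.0389] rect [463.  312.5] [164.2  56.7] 21.2
sc1 caps120
  px [296. 196.] n 69 mean [0.5405 0.048  0.1201] rect [539.1  48.7] [19.5 22. ] 61.6
sc1 top78
  px [342. 192.] n 135 mean [0.5395 0.1725 0.0787] rect [538.8 172. ] [29.8 38.5] 81.3
  px [306. 200.] n 150 mean [0.5269 0.0847 0.0788] rect [526.4  84.4] [29.1 44.8] 64.6
  px [271. 213.] n 620 mean [ 0.5299 -0.0054  0.0788] rect [551.8   4.7] [ 84.6 113.4] 81.3
sc1 rack40
  px [371. 169.] n 855 mean [0.4653 0.3098 0.0405] rect [461.1 309.4] [166.7  60.5] 20.7
```

View pics/w1.png

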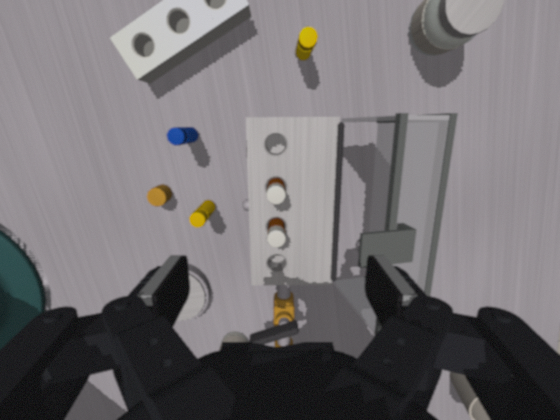

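```bash

python3 -m jog '[{"dx":-0.014,"dy":-0.004,"dz":0.1,"turn":-0.0022},{"dx":-0.014,"dy":-0.004,"dz":0.2,"turn":-0.0022},{"dx":-0.014,"dy":-0.004,"dz":0.32,"turn":-0.0022},{"dx":-0.014,"dy":-0.004,"dz":0.32,"turn":-0.0022},{"dx":-0.014,"dy":-0.004,"dz":0.32,"turn":-0.0022}]' -0.3 40
python3 - <<'E'
from h import *
to(.5473,.1018,.086,81.4)
E
```

```text
time: 2.8
position: [0.5477, 0.102, 0.1331]
ee_rot: [-2.382, -2.048, 0.0]
contact_force: [0.4, -0.3, 1.0]
finger_gap: 0.0558
finger_force: 0.0
t 2.8 pos [0.5477 0.102  0.1331] yaw 81.37 F [ 0.4 -0.3  1. ] gap 0.0558 | dx -0.0006 dy -0.0009 dz 0.1179 turn -0.0001
```

```bash

python3 -m jog '[{"dx":-0.0006,"dy":-0.0009,"dz":0.06,"turn":0},{"dx":-0.0006,"dy":-0.0009,"dz":0.118,"turn":0},{"dx":-0.0006,"dy":-0.0009,"dz":0.118,"turn":0},{"dx":-0.0006,"dy":-0.0009,"dz":0.118,"turn":0},{"dx":-0.0006,"dy":-0.0009,"dz":0.118,"turn":0}]'
python3 -m jog '[{"dx":0,"dy":0,"dz":0,"turn":0},{"dx":0,"dy":0,"dz":0,"turn":0},{"dx":0,"dy":0,"dz":0,"turn":0},{"dx":0,"dy":0,"dz":0,"turn":0},{"dx":0,"dy":0,"dz":0,"turn":0}]' 1 40
python3 - <<'E'
from h import *
to(.5473,.1018,.086,81.4)
E
```

```text
time: 3.3
position: [0.5484, 0.1023, 0.087]
ee_rot: [2.381, 2.047, 0.004]
contact_force: [-0.5, 0.7, 0.1]
finger_gap: 0.0555
finger_force: 0.0
time: 3.8
position: [0.5472, 0.1021, 0.0847]
ee_rot: [-2.382, -2.049, 0.0]
contact_force: [0.3, -0.0, -0.6]
finger_gap: -0.0001
finger_force: 0.0
t 3.8 pos [0.5472 0.1021 0.0847] yaw 81.41 F [ 0.3 -0.  -0.6] gap -0.0001 | dx -0.0008 dy 0.0004 dz -0.0032 turn 0.0000
```

```bash
python3 - <<'E'
from look import *
a=look("w2")[1]; b=look("si2","side")[1]; c=look("sc2","scene")[1]
x=lambda im,r0,r1,c0,c1:cv2.resize(im[r0:r1,c0:c1],(400,300),interpolation=cv2.INTER_CUBIC)
cv2.imwrite("pics/mix2.png",np.vstack([np.hstack([cv2.resize(a,(400,300)),x(b,120,300,150,390)]),np.hstack([x(c,120,300,220,460),x(c,120,300,220,460)*0])]))
E
```

```text
(no output)
```

View pics/mix2.png

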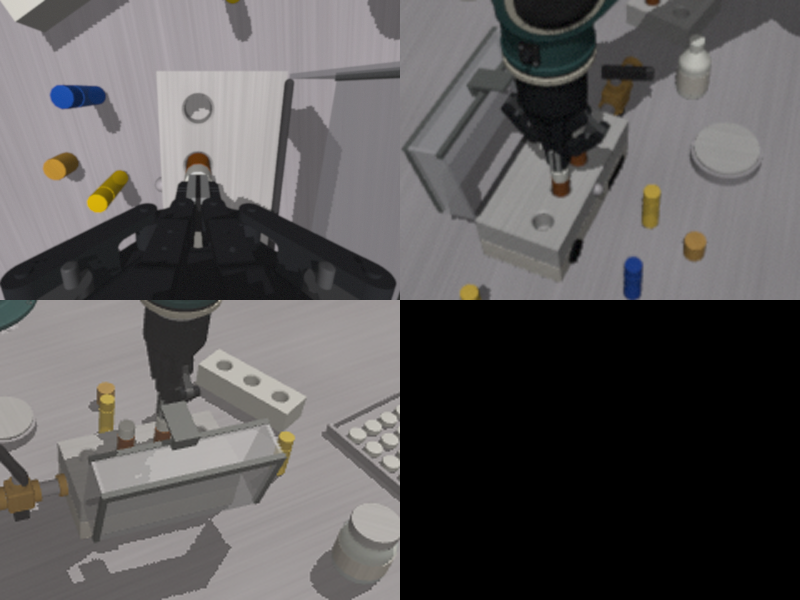

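```bash
python3 - <<'E'
from m import *
for n in ("w2","si2","sc2"):
    c,im,P=layers(n+".npz"); print(n)
    blobs(P,.114,.124,(.5,.6,0,.2),8)
    blobs(P,.09,.112,(.5,.6,0,.2),8)
    K,R,t=c; p=K@(R@np.array([.5472,.1021,.0847])+t); print("tcp px",p[:2]/p[2])
E
```

```text
w2
  px [277. 244.] n 245 mean [0.5488 0.1096 0.1179] rect [548.4 108.6] [ 8.7 21.1] 82.3
  px [276. 336.] n 212 mean [0.5402 0.0534 0.1198] rect [540.2  53.5] [14.6  6.5] 81.9
  px [277. 232.] n 442 mean [0.5488 0.1103 0.1015] rect [549.  107.8] [ 9.9 21.7] 76.6
tcp px [276.04323987 234.95128724]
si2
  px [256. 200.] n 14 mean [0.5422 0.0462 0.1183] rect [542.1  45.5] [11.5  6.1] 52.3
  px [246. 224.] n 31 mean [0.5439 0.1097 0.1179] rect [544.7 109.6] [18.1  8.8] 29.5
  px [246. 229.] n 74 mean [0.5449 0.1104 0.1007] rect [545.1 108.8] [21.  10.8] 23.8
tcp px [246.62039422 230.49258222]
sc2
  px [316. 193.] n 23 mean [0.5507 0.0932 0.1188] rect [549.3  92.7] [16.8  6.4] 16.3
  px [296. 196.] n 72 mean [0.5408 0.0479 0.1201] rect [540.1  48.2] [19.5 20.6] 65.6
  px [317. 199.] n 62 mean [0.5529 0.095  0.1006] rect [552.5  94.5] [20.2  9.7] 44.0
  px [295. 204.] n 69 mean [0.5459 0.0452 0.1006] rect [545.6  46.9] [20.3 10.1] 70.6
tcp px [317.64082733 201.62620235]
```

```bash
python3 - <<'E'
from m import *
c,im,P=layers("w2.npz"); D=np.load("w2.npz")["D"]
for v in range(225,300,6): print(v,[(P[v,u]*1000).round(0).astype(int).tolist() for u in (258,267,276,285,294)])
cv2.imwrite("pics/w2c.png",cv2.resize(im[190:330,200:350],(600,560),interpolation=cv2.INTER_CUBIC))
E
```

```text
225 [[536, 108, 77], [543, 112, 91], [549, 112, 95], [554, 110, 91], [560, 104, 75]]
231 [[535, 103, 74], [543, 112, 102], [549, 113, 106], [554, 110, 102], [559, 98, 70]]
237 [[534, 99, 77], [544, 111, 111], [549, 112, 113], [554, 111, 112], [559, 96, 76]]
243 [[534, 96, 78], [544, 111, 119], [549, 111, 120], [553, 110, 119], [558, 104, 108]]
249 [[538, 106, 114], [545, 114, 133], [549, 113, 133], [553, 112, 132], [558, 106, 119]]
255 [[540, 110, 131], [545, 113, 139], [549, 113, 140], [553, 112, 139], [557, 107, 130]]
261 [[540, 111, 138], [545, 114, 146], [549, 113, 146], [553, 112, 145], [557, 108, 138]]
267 [[540, 110, 143], [545, 114, 152], [549, 113, 152], [553, 113, 153], [556, 108, 143]]
273 [[541, 110, 150], [545, 114, 157], [549, 113, 158], [553, 112, 156], [556, 108, 150]]
279 [[543, 117, 166], [546, 114, 163], [549, 112, 161], [552, 112, 160], [556, 114, 166]]
285 [[543, 116, 169], [546, 115, 169], [548, 109, 160], [553, 114, 169], [556, 114, 169]]
291 [[543, 115, 173], [546, 114, 171], [548, 107, 161], [552, 114, 172], [556, 112, 171]]
297 [[543, 115, 176], [546, 115, 176], [548, 104, 160], [552, 114, 176], [555, 113, 175]]
```

View pics/w2c.png

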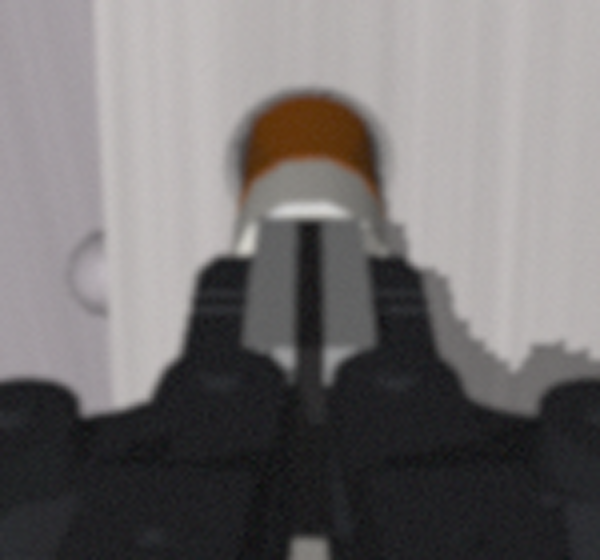

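The pads are shut just above the cap: the tips are at z≈0.124 while the reported TCP is 0.085. The real tips therefore sit about 39 mm behind the reported point. I'll open and go down by that much, checking force.

```bash

python3 -m jog '[{"dx":0,"dy":0,"dz":0,"turn":0},{"dx":0,"dy":0,"dz":0,"turn":0},{"dx":0,"dy":0,"dz":0,"turn":0},{"dx":0,"dy":0,"dz":0,"turn":0},{"dx":0,"dy":0,"dz":0,"turn":0}]' -0.3 40
python3 -m jog '[{"dx":0,"dy":0,"dz":0.02,"turn":0},{"dx":0,"dy":0,"dz":0.04,"turn":0},{"dx":0,"dy":0,"dz":0.05,"turn":0},{"dx":0,"dy":0,"dz":0.05,"turn":0},{"dx":0,"dy":0,"dz":0.05,"turn":0}]'
python3 - <<'E'
from m import *
from look import look
to(.5473,.1018,.047,81.4)
look("w3"); look("si3","side")
c,im,P=layers("w3.npz"); 
m=(np.abs(P[...,0]-.547)<.06)&(np.abs(P[...,1]-.1)<.04)&(P[...,2]>.082)&(P[...,2]<.16)&(im.max(2)<60)
Q=P[m]; print(len(Q),Q.min(0),np.percentile(Q[:,2],[0,1,5]))
E
```

```text
time: 4.45
position: [0.5472, 0.1021, 0.0847]
ee_rot: [-2.382, -2.049, -0.0]
contact_force: [0.7, 0.5, 0.4]
finger_gap: 0.0556
finger_force: 0.0
time: 4.95
position: [0.5472, 0.1022, 0.0646]
ee_rot: [-2.381, -2.049, 0.0]
contact_force: [0.8, 0.1, 0.3]
finger_gap: 0.0555
finger_force: 0.0
t 4.95 pos [0.5472 0.1022 0.0646] yaw 81.41 F [0.8 0.1 0.3] gap 0.0555 | dx -0.0010 dy 0.0005 dz 0.0440 turn 0.0001
6140 [0.48728165 0.08356312 0.08875706] [0.08875706 0.11158496 0.11760298]
```

View pics/w3.png

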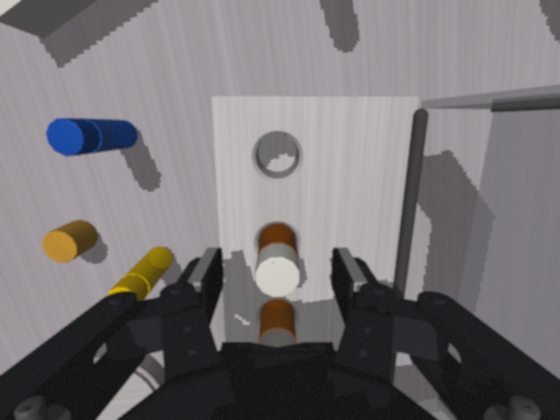

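```bash

python3 -m jog '[{"dx":0,"dy":0.0005,"dz":0.02,"turn":0},{"dx":0,"dy":0.0005,"dz":0.04,"turn":0},{"dx":0,"dy":0.0005,"dz":0.044,"turn":0},{"dx":0,"dy":0.0005,"dz":0.044,"turn":0},{"dx":0,"dy":0.0005,"dz":0.044,"turn":0}]'
python3 -m jog '[{"dx":0,"dy":0,"dz":0,"turn":0},{"dx":0,"dy":0,"dz":0,"turn":0},{"dx":0,"dy":0,"dz":0,"turn":0},{"dx":0,"dy":0,"dz":0,"turn":0},{"dx":0,"dy":0,"dz":0,"turn":0}]' 1 40
python3 - <<'E'
from look import *
to(.5473,.1018,.2,81.4); look("w4")
E
```

```text
time: 5.55
position: [0.5474, 0.1022, 0.0471]
ee_rot: [-2.381, -2.049, 0.0]
contact_force: [-0.4, -0.4, 0.5]
finger_gap: 0.0556
finger_force: 0.0
time: 6.05
position: [0.5475, 0.1022, 0.0474]
ee_rot: [2.382, 2.049, 0.0]
contact_force: [-1.8, -0.4, 5.5]
finger_gap: 0.0198
finger_force: 39.0
t 6.05 pos [0.5475 0.1022 0.0474] yaw 81.41 F [-1.8 -0.4  5.5] gap 0.0198 | dx -0.0010 dy -0.0003 dz -0.3816 turn 0.0000
```

View pics/w4.png

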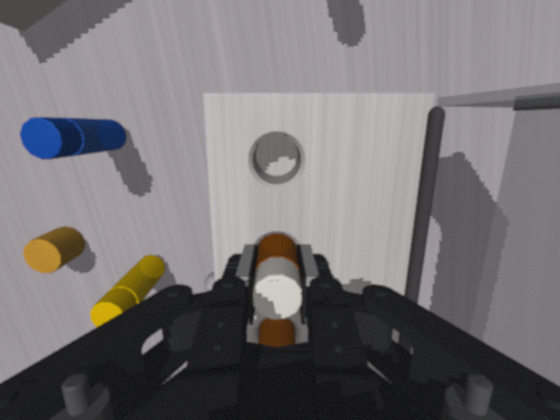

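```bash

python3 -m jog '[{"dx":0,"dy":0,"dz":-0.05,"turn":0},{"dx":0,"dy":0,"dz":-0.12,"turn":0},{"dx":0,"dy":0,"dz":-0.2,"turn":0},{"dx":0,"dy":0,"dz":-0.3,"turn":0},{"dx":0,"dy":0,"dz":-0.31,"turn":0}]'
python3 -m jog '[{"dx":0.1,"dy":-0.06,"dz":0,"turn":-0.04},{"dx":0.2,"dy":-0.12,"dz":0,"turn":-0.08},{"dx":0.3,"dy":-0.18,"dz":0,"turn":-0.12},{"dx":0.378,"dy":-0.227,"dz":0,"turn":-0.164},{"dx":0.378,"dy":-0.227,"dz":0,"turn":-0.164}]'
cat > lr.py <<'E'
from m import *; from look import look
import sys
def rack(tag,box,n="wrist"):
    c,im,D=look(tag,n); c,im,P=layers(tag+".npz"); blobs(P,.034,.046,box,300)
    m=((np.abs(P[...,2]-.04)<.006)&(P[...,0]>box[0])&(P[...,0]<box[1])&(P[...,1]>box[2])&(P[...,1]<box[3])).astype(np.uint8)
    # holes: inner contours of the top face, rays onto z=0.04
    cs,h=cv2.findContours(m,cv2.RETR_CCOMP,cv2.CHAIN_APPROX_NONE)
    for k,q in enumerate(cs):
        if h[0][k][3]>=0 and len(q)>15:
            (u,v),(a,b),th=cv2.fitEllipse(q); print("  hole px",round(u),round(v),"axes",round(a),round(b),"at",ray(c,u,v,.04)[:2].round(4))
if __name__=="__main__":
    rack(sys.argv[1],eval(sys.argv[2]),*sys.argv[3:])
E
python3 lr.py w5 "(.3,.6,.2,.45)"; python3 lr.py si5 "(.3,.6,.2,.45)" side
python3 -c "
from h import *
to(.48,.265,.17,111)"
```

```text
time: 6.6
position: [0.5493, 0.1028, 0.1753]
ee_rot: [2.379, 2.047, 0.007]
contact_force: [0.8, 0.1, -1.9]
finger_gap: 0.0202
finger_force: 39.2
time: 7.1
position: [0.4774, 0.2699, 0.1711]
ee_rot: [-1.765, -2.597, -0.002]
contact_force: [0.9, -0.6, -0.8]
finger_gap: 0.02
finger_force: 39.1
  px [278. 149.] n 7063 mean [0.4623 0.3118 0.0396] rect [462.6 311.3] [164.5  54.1] 21.0
  hole px 327 150 axes 24 25 at [0.5103 0.33  ]
  hole px 278 149 axes 24 25 at [0.4624 0.3117]
  hole px 228 149 axes 23 25 at [0.4145 0.2934]
  px [259. 345.] n 2195 mean [0.4631 0.3137 0.0386] rect [463.1 312.4] [163.9  56.9] 21.0
  hole px 231 348 axes 13 15 at [0.5106 0.3327]
  hole px 260 344 axes 13 14 at [0.4622 0.3142]
  hole px 288 341 axes 13 14 at [0.4139 0.2959]
t 7.2 pos [0.4798 0.2657 0.1707] yaw 110.98 F [-0.2 -0.4 -0.3] gap 0.0199 | dx -0.0017 dy -0.0000 dz 0.0016 turn -0.0001
```

View pics/w5.png

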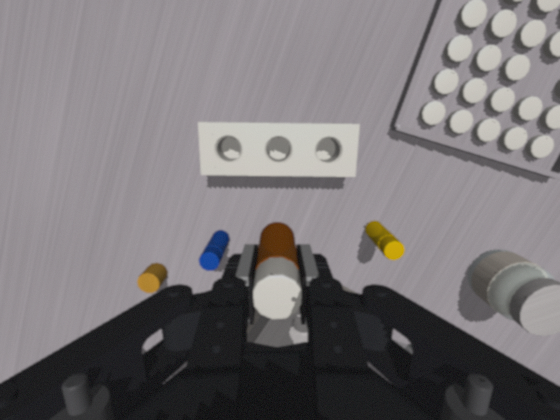

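```bash

python3 -m jog '[{"dx":0.06,"dy":0.07,"dz":0,"turn":0},{"dx":0.1228,"dy":0.13,"dz":0,"turn":0},{"dx":0.1228,"dy":0.13,"dz":0.1,"turn":0},{"dx":0.1228,"dy":0.13,"dz":0.2,"turn":0},{"dx":0.1228,"dy":0.13,"dz":0.289,"turn":0}]'
python3 -m jog '[{"dx":0,"dy":0,"dz":0,"turn":0},{"dx":0,"dy":0,"dz":0,"turn":0},{"dx":0,"dy":0,"dz":0,"turn":0},{"dx":0,"dy":0,"dz":0,"turn":0},{"dx":0,"dy":0,"dz":0,"turn":0}]'
python3 - <<'E'
from h import *
to(.5107,.3302,.034,111)
E
```

```text
time: 7.7
position: [0.5116, 0.3281, 0.0532]
ee_rot: [1.784, 2.586, -0.002]
contact_force: [0.9, -0.8, -0.4]
finger_gap: 0.0197
finger_force: 39.2
time: 8.2
position: [0.5119, 0.3298, 0.0568]
ee_rot: [1.781, 2.587, 0.002]
contact_force: [-0.4, 0.0, -0.7]
finger_gap: 0.0199
finger_force: 39.2
t 8.2 pos [0.5119 0.3298 0.0568] yaw 110.9 F [-0.4  0.  -0.7] gap 0.0199 | dx 0.0021 dy -0.0025 dz 0.0569 turn -0.0006
```

```bash

python3 -m jog '[{"dx":0.002,"dy":-0.0025,"dz":0,"turn":0},{"dx":0.002,"dy":-0.0025,"dz":0.015,"turn":0},{"dx":0.002,"dy":-0.0025,"dz":0.03,"turn":0},{"dx":0.002,"dy":-0.0025,"dz":0.045,"turn":0},{"dx":0.002,"dy":-0.0025,"dz":0.056,"turn":0}]'
python3 - <<'E'
from h import *
to(.5107,.3302,.0115,111)
E
```

```text
time: 8.7
position: [0.5098, 0.3298, 0.0322]
ee_rot: [-1.781, -2.588, 0.001]
contact_force: [0.2, -0.2, -1.4]
finger_gap: 0.02
finger_force: 39.2
t 8.7 pos [0.5098 0.3298 0.0322] yaw 110.93 F [ 0.2 -0.2 -1.4] gap 0.02 | dx -0.0000 dy 0.0026 dz 0.0518 turn -0.0004
```

```bash

python3 -m jog '[{"dx":0,"dy":0.001,"dz":0.015,"turn":0},{"dx":0,"dy":0.001,"dz":0.03,"turn":0},{"dx":0,"dy":0.001,"dz":0.045,"turn":0},{"dx":0,"dy":0.001,"dz":0.053,"turn":0},{"dx":0,"dy":0.001,"dz":0.053,"turn":0}]'
python3 - <<'E'
from h import *
to(.5107,.3302,.0102,111)
E
```

```text
time: 9.2
position: [0.5102, 0.33, 0.0114]
ee_rot: [-1.781, -2.588, 0.001]
contact_force: [0.7, -0.0, 0.2]
finger_gap: 0.0198
finger_force: 39.2
t 9.2 pos [0.5102 0.33   0.0114] yaw 110.93 F [ 0.7 -0.   0.2] gap 0.0198 | dx -0.0000 dy 0.0014 dz 0.0030 turn -0.0004
```

```bash

python3 -m jog '[{"dx":0,"dy":0,"dz":0,"turn":0},{"dx":0,"dy":0,"dz":0,"turn":0},{"dx":0,"dy":0,"dz":0,"turn":0},{"dx":0,"dy":0,"dz":-0.08,"turn":0},{"dx":0,"dy":0,"dz":-0.16,"turn":0}]' -0.1 40
python3 -m jog '[{"dx":0,"dy":0,"dz":-0.1,"turn":0},{"dx":0,"dy":0,"dz":-0.22,"turn":0},{"dx":-0.1,"dy":-0.03,"dz":-0.22,"turn":0.04},{"dx":-0.22,"dy":-0.06,"dz":-0.22,"turn":0.08},{"dx":-0.34,"dy":-0.09,"dz":-0.22,"turn":0.12}]' -0.3
python3 - <<'E'
from h import *; from m import *; from look import look
to(.5397,.0505,.16,81.4)
look("w6"); look("si6","side")
for n in("w6","si6"):
    c,im,P=layers(n+".npz"); blobs(P,.076,.088,(.48,.54,.3,.36)); blobs(P,.034,.044,(.35,.6,.24,.42),300)
    blobs(P,.116,.124,(.5,.6,0,.15))
E
```

```text
time: 9.7
position: [0.5098, 0.33, 0.0763]
ee_rot: [-1.78, -2.587, 0.002]
contact_force: [-0.3, 0.5, 1.0]
finger_gap: 0.0469
finger_force: 0.0
time: 10.2
position: [0.5253, 0.1888, 0.1644]
ee_rot: [2.239, 2.203, 0.001]
contact_force: [1.3, 0.2, 0.3]
finger_gap: 0.0554
finger_force: 0.0
t 10.2 pos [0.5253 0.1888 0.1644] yaw 89.08 F [1.3 0.2 0.3] gap 0.0554 | dx -0.3451 dy 0.0415 dz 0.0109 turn 0.0426
  px [255.  32.] n 678 mean [0.5107 0.3288 0.0814] rect [510.7 329.3] [21.1 20.9] 85.3
  px [209.  66.] n 9008 mean [0.4629 0.3113 0.0395] rect [462.4 311.4] [164.4  54.8] 20.9
  px [230. 338.] n 117 mean [0.5105 0.3314 0.0808] rect [510.7 331. ] [21.  20.3] 23.3
  px [261. 345.] n 2111 mean [0.4605 0.314  0.0387] rect [463.  312.8] [163.8  56.3] 20.9
```

```bash

python3 -m jog '[{"dx":-0.1,"dy":0.01,"dz":0,"turn":0.02},{"dx":-0.2,"dy":0.02,"dz":0,"turn":0.04},{"dx":-0.3,"dy":0.03,"dz":0,"turn":0.04},{"dx":-0.33,"dy":0.04,"dz":0,"turn":0.04},{"dx":-0.33,"dy":0.04,"dz":0,"turn":0.04}]'
python3 - <<'E'
from h import *; from m import *; from look import look
look("w7")
c,im,P=layers("w7.npz"); blobs(P,.116,.124,(.5,.6,0,.15))
to(.5397,.0505,.0475,81.4)
E
```

```text
time: 10.8
position: [0.5402, 0.0561, 0.164]
ee_rot: [2.372, 2.06, -0.0]
contact_force: [1.0, 0.3, 0.7]
finger_gap: 0.0553
finger_force: 0.0
  px [276. 221.] n 548 mean [0.5398 0.0509 0.1196] rect [539.7  50.3] [21.  21.1] 71.7
t 10.85 pos [0.5399 0.0581 0.164 ] yaw 82.07 F [0.3 0.5 0.6] gap 0.0557 | dx -0.0189 dy 0.0019 dz 0.2913 turn 0.0037
```

```bash

python3 -m jog '[{"dx":-0.0189,"dy":0.0015,"dz":0,"turn":0.0037},{"dx":-0.0189,"dy":0.0015,"dz":0.1,"turn":0.0037},{"dx":-0.0189,"dy":0.0015,"dz":0.2,"turn":0.0037},{"dx":-0.0189,"dy":0.0015,"dz":0.26,"turn":0.0037},{"dx":-0.0189,"dy":0.0015,"dz":0.2913,"turn":0.0037}]'
python3 -m jog '[{"dx":0,"dy":0,"dz":0,"turn":0},{"dx":0,"dy":0,"dz":0,"turn":0},{"dx":0,"dy":0,"dz":0,"turn":0},{"dx":0,"dy":0,"dz":0,"turn":0},{"dx":0,"dy":0,"dz":0,"turn":0}]' 1 40
python3 - <<'E'
from h import *
to(.5397,.0503,.175,81.4)
E
```

```text
time: 11.35
position: [0.5381, 0.0515, 0.0455]
ee_rot: [-2.378, -2.05, 0.003]
contact_force: [-0.5, 0.0, -0.1]
finger_gap: 0.0554
finger_force: 0.0
time: 11.85
position: [0.5402, 0.0508, 0.0487]
ee_rot: [2.38, 2.049, 0.003]
contact_force: [-0.6, 0.7, 8.9]
finger_gap: 0.0199
finger_force: 39.7
t 11.85 pos [0.5402 0.0508 0.0487] yaw 81.46 F [-0.6  0.7  8.9] gap 0.0199 | dx -0.0013 dy -0.0005 dz -0.3158 turn 0.0003
```

```bash

python3 -m jog '[{"dx":0,"dy":0,"dz":-0.05,"turn":0},{"dx":0,"dy":0,"dz":-0.12,"turn":0},{"dx":0,"dy":0,"dz":-0.2,"turn":0},{"dx":0,"dy":0,"dz":-0.3,"turn":0},{"dx":0,"dy":0,"dz":-0.31,"turn":0}]'
python3 -m jog '[{"dx":0.1,"dy":-0.04,"dz":0,"turn":-0.04},{"dx":0.2,"dy":-0.08,"dz":0,"turn":-0.08},{"dx":0.3,"dy":-0.14,"dz":0,"turn":-0.12},{"dx":0.4,"dy":-0.18,"dz":0,"turn":-0.164},{"dx":0.507,"dy":-0.228,"dz":0,"turn":-0.164}]'
python3 lr.py w8 "(.3,.6,.2,.45)"
python3 -c "
from h import *
to(.4142,.2933,.055,111)"
```

```text
time: 12.35
position: [0.5415, 0.051, 0.1763]
ee_rot: [2.377, 2.047, 0.008]
contact_force: [0.5, 0.7, -0.6]
finger_gap: 0.0194
finger_force: 39.3
time: 12.85
position: [0.479, 0.2655, 0.1716]
ee_rot: [1.774, 2.592, 0.0]
contact_force: [2.0, 0.4, -0.0]
finger_gap: 0.0195
finger_force: 39.3
  px [276. 144.] n 6957 mean [0.461  0.3117 0.0396] rect [462.7 310.9] [164.5  54. ] 21.3
  hole px 332 147 axes 27 31 at [0.5157 0.3298]
  hole px 277 144 axes 25 25 at [0.4624 0.3117]
  hole px 228 144 axes 24 25 at [0.4147 0.2933]
t 12.9 pos [0.4753 0.2737 0.1723] yaw 111.46 F [-7.8  6.9 -1.3] gap 0.0198 | dx 0.1005 dy -0.1248 dz 0.2934 turn 0.0025
```

```bash

python3 -m jog '[{"dx":0.05,"dy":-0.06,"dz":0,"turn":0},{"dx":0.1,"dy":-0.12,"dz":0,"turn":0.0025},{"dx":0.1,"dy":-0.12,"dz":0.1,"turn":0.0025},{"dx":0.1,"dy":-0.12,"dz":0.2,"turn":0.0025},{"dx":0.1,"dy":-0.12,"dz":0.27,"turn":0.0025}]'
python3 -m jog '[{"dx":0,"dy":0,"dz":0,"turn":0},{"dx":0,"dy":0,"dz":0,"turn":0},{"dx":0,"dy":0,"dz":0,"turn":0},{"dx":0,"dy":0,"dz":0,"turn":0},{"dx":0,"dy":0,"dz":0,"turn":0}]'
python3 - <<'E'
from h import *
to(.4143,.2932,.034,111)
E
```

```text
time: 13.4
position: [0.4196, 0.2842, 0.0616]
ee_rot: [1.79, 2.582, -0.001]
contact_force: [1.1, 0.6, -0.1]
finger_gap: 0.0199
finger_force: 39.3
time: 13.9
position: [0.4207, 0.2849, 0.0643]
ee_rot: [1.79, 2.581, 0.002]
contact_force: [0.1, -0.9, -0.7]
finger_gap: 0.0196
finger_force: 39.3
t 13.9 pos [0.4207 0.2849 0.0643] yaw 110.5 F [ 0.1 -0.9 -0.7] gap 0.0196 | dx 0.0251 dy -0.0079 dz 0.0758 turn -0.0028
```

```bash

python3 -m jog '[{"dx":0.025,"dy":-0.008,"dz":0,"turn":-0.0028},{"dx":0.025,"dy":-0.008,"dz":0,"turn":-0.0028},{"dx":0.025,"dy":-0.008,"dz":0.03,"turn":-0.0028},{"dx":0.025,"dy":-0.008,"dz":0.03,"turn":-0.0028},{"dx":0.025,"dy":-0.008,"dz":0.03,"turn":-0.0028}]'
python3 - <<'E'
from h import *
to(.4143,.2932,.034,111)
E
```

```text
time: 14.4
position: [0.4133, 0.2928, 0.0508]
ee_rot: [-1.778, -2.589, 0.001]
contact_force: [0.4, 0.6, -0.6]
finger_gap: 0.0196
finger_force: 39.3
t 14.4 pos [0.4133 0.2928 0.0508] yaw 111.03 F [ 0.4  0.6 -0.6] gap 0.0196 | dx 0.0000 dy 0.0026 dz 0.0421 turn 0.0002
```

```bash

python3 -m jog '[{"dx":0,"dy":0.002,"dz":0.01,"turn":0},{"dx":0,"dy":0.002,"dz":0.02,"turn":0},{"dx":0,"dy":0.002,"dz":0.03,"turn":0},{"dx":0,"dy":0.002,"dz":0.04,"turn":0},{"dx":0,"dy":0.002,"dz":0.05,"turn":0}]'
python3 - <<'E'
from h import *
to(.4143,.2932,.0115,111)
E
```

```text
time: 14.9
position: [0.4143, 0.2933, 0.031]
ee_rot: [-1.779, -2.589, 0.0]
contact_force: [-0.1, -0.6, -0.2]
finger_gap: 0.0199
finger_force: 39.3
t 14.9 pos [0.4143 0.2933 0.031 ] yaw 111.03 F [-0.1 -0.6 -0.2] gap 0.0199 | dx -0.0002 dy -0.0001 dz 0.0487 turn 0.0002
```

```bash

python3 -m jog '[{"dx":0,"dy":0,"dz":0.02,"turn":0},{"dx":0,"dy":0,"dz":0.035,"turn":0},{"dx":0,"dy":0,"dz":0.048,"turn":0},{"dx":0,"dy":0,"dz":0.049,"turn":0},{"dx":0,"dy":0,"dz":0.049,"turn":0}]'
python3 -m jog '[{"dx":0,"dy":0,"dz":0,"turn":0},{"dx":0,"dy":0,"dz":0,"turn":0},{"dx":0,"dy":0,"dz":0,"turn":0},{"dx":0,"dy":0,"dz":-0.08,"turn":0},{"dx":0,"dy":0,"dz":-0.16,"turn":0}]' -0.1 40
python3 -m jog '[{"dx":0,"dy":0,"dz":-0.1,"turn":0},{"dx":0,"dy":0,"dz":-0.22,"turn":0},{"dx":-0.1,"dy":-0.03,"dz":-0.22,"turn":0},{"dx":-0.22,"dy":-0.06,"dz":-0.22,"turn":0},{"dx":-0.34,"dy":-0.09,"dz":-0.22,"turn":0}]' -0.3
python3 lr.py w9 "(.3,.6,.2,.45)"; python3 lr.py si9 "(.3,.6,.2,.45)" side
python3 - <<'E'
from m import *
for n in("w9","si9"):
    c,im,P=layers(n+".npz"); blobs(P,.076,.088,(.38,.54,.27,.36))
to(.47,-.37,.17,71)
E
```

```text
time: 15.4
position: [0.4143, 0.2934, 0.0117]
ee_rot: [-1.778, -2.589, 0.0]
contact_force: [-0.3, 0.6, -0.5]
finger_gap: 0.0195
finger_force: 39.3
time: 15.9
position: [0.4137, 0.2932, 0.0763]
ee_rot: [-1.777, -2.589, 0.002]
contact_force: [0.6, -0.3, 0.2]
finger_gap: 0.0471
finger_force: 0.0
time: 16.4
position: [0.4295, 0.1519, 0.1641]
ee_rot: [1.777, 2.59, 0.0]
contact_force: [1.5, -0.2, -0.2]
finger_gap: 0.0554
finger_force: 0.0
  px [367.  49.] n 8784 mean [0.4595 0.3092 0.0395] rect [463.  311.3] [164.7  54.4] 21.1
  hole px 370 49 axes 26 29 at [0.4617 0.31  ]
  hole px 319 41 axes 29 43 at [0.4151 0.2995]
  px [259. 346.] n 2047 mean [0.4622 0.3158 0.0387] rect [462.8 312.6] [164.4  56.2] 20.6
  hole px 260 344 axes 13 14 at [0.4624 0.3142]
  px [322.  37.] n 671 mean [0.4145 0.2915 0.0814] rect [414.7 291.9] [21.1 21. ] 38.8
  px [450.  37.] n 722 mean [0.5095 0.3284 0.0811] rect [510.  328.8] [21.4 20.9] 21.6
  px [288. 331.] n 113 mean [0.415  0.2945 0.0805] rect [415.5 294.2] [19.6 20.3] 13.4
  px [230. 338.] n 119 mean [0.5105 0.3316 0.0805] rect [510.3 331. ] [21.1 19.6] 69.2
t 16.5 pos [0.4306 0.1468 0.1635] yaw 110.53 F [0.  1.9 0.5] gap 0.0558 | dx -1.2445 dy -0.3608 dz -0.0127 turn 0.2196
```

```bash

python3 -m jog '[{"dx":-0.1,"dy":-0.03,"dz":-0.03,"turn":0},{"dx":-0.22,"dy":-0.06,"dz":-0.06,"turn":0},{"dx":-0.34,"dy":-0.09,"dz":-0.06,"turn":0},{"dx":-0.46,"dy":-0.13,"dz":-0.06,"turn":0},{"dx":-0.58,"dy":-0.17,"dz":-0.06,"turn":0}]' >/dev/null
python3 -m jog '[{"dx":-0.1,"dy":-0.03,"dz":0,"turn":0.04},{"dx":-0.22,"dy":-0.06,"dz":0,"turn":0.08},{"dx":-0.34,"dy":-0.09,"dz":0,"turn":0.12},{"dx":-0.46,"dy":-0.13,"dz":0,"turn":0.16},{"dx":-0.58,"dy":-0.17,"dz":0,"turn":0.2}]'
python3 -m jog '[{"dx":0,"dy":0,"dz":0,"turn":0},{"dx":0,"dy":0,"dz":0,"turn":0},{"dx":0,"dy":0,"dz":0,"turn":0},{"dx":0,"dy":0,"dz":0,"turn":0},{"dx":0,"dy":0,"dz":0,"turn":0}]' >/dev/null
python3 lr.py w10 "(.38,.6,-.45,-.23)"
python3 - <<'E'
from m import *
for n in("w10",):
    c,im,P=layers(n+".npz"); blobs(P,.076,.088,(.35,.6,-.45,-.23))
to(.4548,-.344,.17,71)
E
```

```text
time: 17.5
position: [0.4688, -0.3278, 0.1878]
ee_rot: [2.497, 1.907, -0.0]
contact_force: [0.4, 0.5, 0.2]
finger_gap: 0.0555
finger_force: 0.0
  px [290. 165.] n 8449 mean [ 0.4902 -0.3048  0.0397] rect [ 489.9 -307.1] [112.2 112.5] 70.8
  hole px 311 192 axes 21 23 at [ 0.5058 -0.339 ]
  hole px 264 189 axes 23 25 at [ 0.4551 -0.3226]
  hole px 305 146 axes 2 9 at [ 0.5114 -0.2878]
  hole px 269 142 axes 23 24 at [ 0.4741 -0.2736]
  hole px 319 142 axes 24 31 at [ 0.527  -0.2876]
  px [321. 140.] n 426 mean [ 0.5238 -0.2823  0.0818] rect [ 523.9 -282.4] [21.5 20.7] 32.5
  px [263. 190.] n 370 mean [ 0.4582 -0.3145  0.0819] rect [ 458.1 -314.7] [20.7 21. ] 19.5
t 18.05 pos [ 0.4692 -0.3252  0.188 ] yaw 75.09 F [ 0.2 -0.5  0.8] gap 0.0554 | dx -0.0548 dy -0.0227 dz 0.0450 turn 0.0227
```

View pics/w10.png

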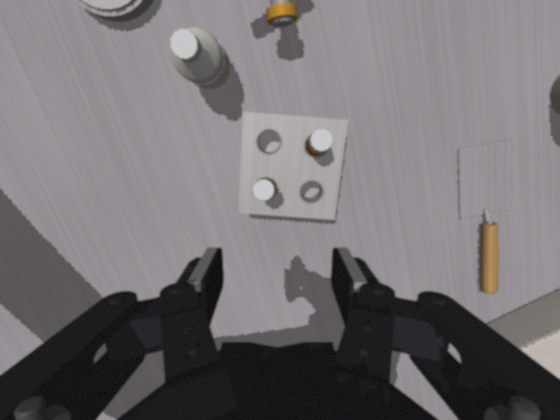

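```bash

python3 -m jog '[{"dx":0.018,"dy":-0.0336,"dz":0.05,"turn":0.0236},{"dx":0.018,"dy":-0.0336,"dz":0.15,"turn":0.0236},{"dx":0.018,"dy":-0.0336,"dz":0.27,"turn":0.0236},{"dx":0.018,"dy":-0.0336,"dz":0.27,"turn":0.0236},{"dx":0.018,"dy":-0.0336,"dz":0.27,"turn":0.0236}]'
python3 - <<'E'
from m import *; from look import look
look("w11"); c,im,P=layers("w11.npz"); blobs(P,.076,.088,(.35,.6,-.45,-.23))
to(.4581,-.3147,.0105,70.8)
E
```

```text
time: 18.55
position: [0.4583, -0.3149, 0.0806]
ee_rot: [-2.56, -1.82, -0.0]
contact_force: [0.6, 0.2, 1.5]
finger_gap: 0.0553
finger_force: 0.0
  px [361. 153.] n 1075 mean [ 0.5236 -0.2819  0.0817] rect [ 524.1 -282.2] [21.2 21.5] 89.5
  px [276. 234.] n 860 mean [ 0.4585 -0.314   0.0818] rect [ 458.2 -314.4] [21.1 21. ] 21.8
t 18.6 pos [ 0.459  -0.3155  0.0817] yaw 70.81 F [ 0.5  0.2 -0.1] gap 0.0553 | dx 0.0012 dy -0.0030 dz 0.1781 turn 0.0001
```

```bash

python3 -m jog '[{"dx":0.001,"dy":-0.002,"dz":0.05,"turn":0},{"dx":0.001,"dy":-0.002,"dz":0.1,"turn":0},{"dx":0.001,"dy":-0.002,"dz":0.15,"turn":0},{"dx":0.001,"dy":-0.002,"dz":0.177,"turn":0},{"dx":0.001,"dy":-0.002,"dz":0.177,"turn":0}]'
python3 -m jog '[{"dx":0,"dy":0,"dz":0,"turn":0},{"dx":0,"dy":0,"dz":0,"turn":0},{"dx":0,"dy":0,"dz":0,"turn":0},{"dx":0,"dy":0,"dz":0,"turn":0},{"dx":0,"dy":0,"dz":0,"turn":0}]' 1 40
python3 - <<'E'
from h import *
to(.5397,.0503,.17,81.4)
E
```

```text
time: 19.1
position: [0.4576, -0.3149, 0.0095]
ee_rot: [2.561, 1.819, 0.0]
contact_force: [-0.4, 0.1, 0.5]
finger_gap: 0.0555
finger_force: 0.0
time: 19.6
position: [0.4579, -0.3151, 0.01]
ee_rot: [2.56, 1.818, 0.001]
contact_force: [-1.4, 0.2, 8.7]
finger_gap: 0.0195
finger_force: 38.8
t 19.6 pos [ 0.4579 -0.3151  0.01  ] yaw 70.77 F [-1.4  0.2  8.7] gap 0.0195 | dx 0.9297 dy -0.1071 dz -0.4006 turn -0.0590
```

```bash

python3 -m jog '[{"dx":0,"dy":0,"dz":-0.05,"turn":0},{"dx":0,"dy":0,"dz":-0.12,"turn":0},{"dx":0,"dy":0,"dz":-0.22,"turn":0},{"dx":0,"dy":0,"dz":-0.32,"turn":0},{"dx":0,"dy":0,"dz":-0.41,"turn":0}]'
python3 -m jog '[{"dx":0.1,"dy":-0.01,"dz":0,"turn":-0.01},{"dx":0.2,"dy":-0.02,"dz":0,"turn":-0.03},{"dx":0.3,"dy":-0.03,"dz":0,"turn":-0.05},{"dx":0.4,"dy":-0.04,"dz":0,"turn":-0.059},{"dx":0.5,"dy":-0.05,"dz":0,"turn":-0.059}]'
python3 - <<'E'
from h import *
to(.535,0,.17,81.4)
E
```

```text
time: 20.1
position: [0.4574, -0.3146, 0.1754]
ee_rot: [2.56, 1.819, 0.001]
contact_force: [0.3, -0.9, 0.1]
finger_gap: 0.0199
finger_force: 39.2
time: 20.6
position: [0.5044, -0.1177, 0.1736]
ee_rot: [2.38, 2.049, 0.0]
contact_force: [1.0, 0.7, -0.5]
finger_gap: 0.0198
finger_force: 39.2
t 20.6 pos [ 0.5044 -0.1177  0.1736] yaw 81.46 F [ 1.   0.7 -0.5] gap 0.0198 | dx 0.3024 dy 0.0320 dz 0.0088 turn 0.0003
```

```bash

python3 -m jog '[{"dx":0.1,"dy":0.01,"dz":0,"turn":0},{"dx":0.2,"dy":0.03,"dz":0,"turn":0},{"dx":0.29,"dy":0.03,"dz":0,"turn":0},{"dx":0.29,"dy":0.03,"dz":0,"turn":0},{"dx":0.29,"dy":0.03,"dz":0,"turn":0}]'
python3 - <<'E'
from m import *; from look import look
look("w12"); c,im,P=layers("w12.npz")
m=((np.abs(P[...,2]-.078)<.003)&(np.abs(P[...,0]-.55)<.06)&(np.abs(P[...,1]-.08)<.13)).astype(np.uint8)
cs,h=cv2.findContours(m,cv2.RETR_CCOMP,cv2.CHAIN_APPROX_NONE)
for k,q in enumerate(cs):
    if h[0][k][3]>=0 and len(q)>15:
        (u,v),ax,th=cv2.fitEllipse(q); print("  hole px",round(u),round(v),"axes",np.round(ax),"at",ray(c,u,v,.078)[:2].round(4))
to(.5473,.1018,.095,81.4)
E
```

```text
time: 21.1
position: [0.5335, -0.0056, 0.1733]
ee_rot: [2.38, 2.051, 0.0]
contact_force: [0.7, 0.1, -0.5]
finger_gap: 0.0199
finger_force: 39.2
  hole px 274 195 axes [26. 27.] at [ 0.532  -0.0006]
  hole px 274 139 axes [28. 29.] at [0.5396 0.0503]
  hole px 274 78 axes [30. 32.] at [0.5473 0.1013]
t 21.15 pos [ 0.5334 -0.0066  0.1732] yaw 81.41 F [ 0.2 -0.3  0.2] gap 0.0198 | dx 0.2733 dy -0.0061 dz 0.1953 turn 0.0000
```

```bash

python3 -m jog '[{"dx":0.1,"dy":-0.003,"dz":0,"turn":0},{"dx":0.2,"dy":-0.006,"dz":0,"turn":0},{"dx":0.272,"dy":-0.006,"dz":0.05,"turn":0},{"dx":0.272,"dy":-0.006,"dz":0.13,"turn":0},{"dx":0.272,"dy":-0.006,"dz":0.2,"turn":0}]'
python3 -m jog '[{"dx":0,"dy":0,"dz":0,"turn":0},{"dx":0,"dy":0,"dz":0,"turn":0},{"dx":0,"dy":0,"dz":0,"turn":0},{"dx":0,"dy":0,"dz":0,"turn":0},{"dx":0,"dy":0,"dz":0,"turn":0}]'
python3 - <<'E'
from h import *
to(.5473,.1012,.07,81.4)
E
```

```text
time: 21.65
position: [0.5474, 0.1011, 0.092]
ee_rot: [2.382, 2.048, 0.0]
contact_force: [0.1, -1.3, 0.4]
finger_gap: 0.02
finger_force: 39.2
time: 22.15
position: [0.5479, 0.1014, 0.0939]
ee_rot: [2.381, 2.047, 0.002]
contact_force: [-0.4, -0.0, 0.3]
finger_gap: 0.0199
finger_force: 39.2
t 22.15 pos [0.5479 0.1014 0.0939] yaw 81.37 F [-0.4 -0.   0.3] gap 0.0199 | dx -0.0008 dy -0.0014 dz 0.0598 turn -0.0001
```

```bash

python3 -m jog '[{"dx":-0.0008,"dy":-0.0014,"dz":0.015,"turn":0},{"dx":-0.0008,"dy":-0.0014,"dz":0.03,"turn":0},{"dx":-0.0008,"dy":-0.0014,"dz":0.045,"turn":0},{"dx":-0.0008,"dy":-0.0014,"dz":0.06,"turn":0},{"dx":-0.0008,"dy":-0.0014,"dz":0.06,"turn":0}]'
python3 - <<'E'
from h import *
to(.5473,.1012,.0495,81.4)
E
```

```text
time: 22.65
position: [0.5486, 0.1045, 0.0711]
ee_rot: [2.379, 2.05, 0.009]
contact_force: [-5.3, 8.8, 36.7]
finger_gap: 0.0198
finger_force: 45.7
t 22.65 pos [0.5486 0.1045 0.0711] yaw 81.51 F [-5.3  8.8 36.7] gap 0.0198 | dx -0.0088 dy -0.0023 dz 0.0539 turn 0.0006
```

```bash

python3 -m jog '[{"dx":0,"dy":0,"dz":-0.04,"turn":0},{"dx":0,"dy":0,"dz":-0.08,"turn":0},{"dx":0,"dy":0,"dz":-0.1,"turn":0},{"dx":0,"dy":0,"dz":-0.1,"turn":0},{"dx":0,"dy":0,"dz":-0.1,"turn":0}]'
python3 - <<'E'
from m import *; from look import look
to(.5473,.1012,.0495,81.4)
look("w13"); look("si13","side"); look("sc13","scene"); c,im,P=layers("w13.npz")
s=ctrl.get_obs()["position"]; R=Ro.from_rotvec(ctrl.get_obs()["ee_rot"]).as_matrix()
L=(P-s)@R; m=(np.abs(L[...,0])<.03)&(np.abs(L[...,1])<.0095)&(L[...,2]<0)&(L[...,2]>-.085)
for z0 in range(-80,0,10):
    q=L[m&(L[...,2]*1000>=z0)&(L[...,2]*1000<z0+10)]
    if len(q)>5: print(z0,len(q),"front x",np.percentile(q[:,0],90).round(4))
d=np.load("w4.npz"); 
x=lambda im,r0,r1,c0,c1:cv2.resize(im[r0:r1,c0:c1],(400,400),interpolation=cv2.INTER_CUBIC)
b=np.load("si13.npz")["im"]; e=np.load("sc13.npz")["im"]
cv2.imwrite("pics/mix13.png",np.hstack([x(im,200,350,200,350),x(b,150,270,190,310)]))
E
```

```text
time: 23.15
position: [0.5466, 0.1011, 0.1087]
ee_rot: [2.382, 2.048, -0.0]
contact_force: [0.6, -0.3, 0.2]
finger_gap: 0.0199
finger_force: 42.2
t 23.15 pos [0.5466 0.1011 0.1087] yaw 81.38 F [ 0.6 -0.3  0.2] gap 0.0199 | dx 0.0007 dy 0.0017 dz 0.1479 turn -0.0001
-80 2167 front x 0.0105
-70 259 front x 0.0112
-60 234 front x 0.009
-50 173 front x 0.0073
-40 119 front x 0.0045
-30 97 front x 0.002
-20 77 front x -0.0003
-10 15 front x -0.0021
```

View pics/mix13.png

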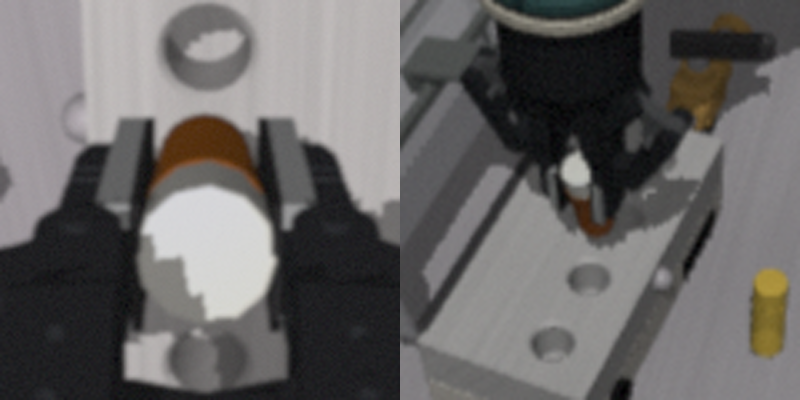

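```bash
cat > tilt.py <<'E'
from m import *
import sys
def tilt(n):
    d=np.load(n+".npz"); c,im,P=layers(n+".npz"); Rc,t=c[1],c[2]
    # tool frame from the camera pose (fixed mount)
    Rt=np.array([[0.001,-.963,-.27],[1,0,.001],[-.001,-.27,.963]]); R=Rc.T@Rt.T
    s=-Rc.T@t-R@np.array([.069,0,-.1805])
    L=(P-s)@R; m=(np.abs(L[...,1])<.004)&(L[...,2]<.0)&(L[...,2]>-.052)&(np.abs(L[...,0])<.03)
    q=L[m]; b=[]
    for z in np.arange(-.050,-.0,.005):
        k=q[(q[:,2]>=z)&(q[:,2]<z+.005)]
        if len(k)>3: b.append((z+.0025,np.percentile(k[:,0],80)))
    b=np.array(b); f=np.polyfit(b[:,0],b[:,1],1); print(n,s.round(4),"slope",f[0].round(3),"front at bottom",f[1].round(4),"at z-50",(f[1]-.05*f[0]).round(4))
for n in sys.argv[1:]: tilt(n)
E
python3 tilt.py w5 w8 w12 w13
```

```text
w5 [0.478  0.2693 0.1711] slope -0.002 front at bottom 0.0109 at z-50 0.011
w8 [0.4796 0.265  0.1716] slope -0.001 front at bottom 0.0106 at z-50 0.0107
w12 [ 0.5337 -0.0061  0.1733] slope -0.155 front at bottom 0.0011 at z-50 0.0088
w13 [0.5469 0.1006 0.1087] slope -0.231 front at bottom -0.0032 at z-50 0.0083
```

```bash

python3 -m jog '[{"dx":0.037,"dy":0.0017,"dz":0,"turn":0},{"dx":0.037,"dy":0.0017,"dz":0.03,"turn":0},{"dx":0.037,"dy":0.0017,"dz":0.06,"turn":0},{"dx":0.037,"dy":0.0017,"dz":0.075,"turn":0},{"dx":0.037,"dy":0.0017,"dz":0.084,"turn":0}]' 1 40
python3 - <<'E'
from h import *
to(.5495,.1157,.072,81.4)
E
```

```text
time: 23.8
position: [0.549, 0.1156, 0.0741]
ee_rot: [-2.381, -2.048, 0.002]
contact_force: [0.0, -0.2, 0.5]
finger_gap: 0.0198
finger_force: 42.2
t 23.8 pos [0.549  0.1156 0.0741] yaw 81.4 F [ 0.  -0.2  0.5] gap 0.0198 | dx 0.0003 dy 0.0011 dz 0.0053 turn 0.0000
```

```bash

python3 -m jog '[{"dx":-0.002,"dy":0.0005,"dz":0.006,"turn":0},{"dx":-0.008,"dy":0.0005,"dz":0.008,"turn":0},{"dx":-0.014,"dy":0.0005,"dz":0.008,"turn":0},{"dx":-0.02,"dy":0.0005,"dz":0.008,"turn":0},{"dx":-0.025,"dy":0.0005,"dz":0.008,"turn":0}]' 1 25
python3 - <<'E'
from h import *; from look import look
look("w14")
to(.5473,.1014,.072,81.4)
E
python3 tilt.py w14
```

```text
time: 24.3
position: [0.5484, 0.1056, 0.0724]
ee_rot: [2.382, 2.048, 0.0]
contact_force: [-0.1, 0.1, -0.5]
finger_gap: 0.0195
finger_force: 42.2
t 24.35 pos [0.5484 0.1053 0.0723] yaw 81.37 F [ 1.2 -0.8 -0.1] gap 0.0198 | dx -0.0101 dy -0.0012 dz 0.0008 turn -0.0002
w14 [0.5487 0.1051 0.0724] slope 0.311 front at bottom 0.016 at z-50 0.0004
```

```bash
sed -i 's/m=(np.abs(L\[...,1\])<.004)/m=(P[...,2]>.084)\&(np.abs(L[...,1])<.004)/; s/(L\[...,2\]<.0)/(L[...,2]<0)/' tilt.py; python3 tilt.py w14 w13
python3 - <<'E'
import cv2
cv2.imwrite("pics/w14c.png",cv2.resize(cv2.imread("pics/w14.png")[150:350,180:380],(500,500)))
E
```

```text
w14 [0.5487 0.1051 0.0724] slope -0.24 front at bottom -0.0034 at z-50 0.0085
w13 [0.5469 0.1006 0.1087] slope -0.231 front at bottom -0.0032 at z-50 0.0083
```

View pics/w14c.png

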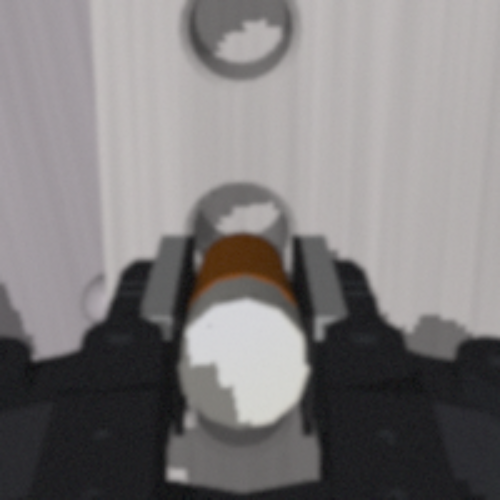

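```bash
python3 - <<'E'
from m import *
for n,p in(("w12",.1733),("w13",.1087),("w14",.0723),("w8",.172)):
    c,im,P=layers(n+".npz")
    hsv=cv2.cvtColor(im,cv2.COLOR_BGR2HSV); m=(hsv[...,2]>150)&(hsv[...,1]<40); m[:220]=0; m[330:]=0; m[:,:240]=0; m[:,320:]=0
    Q=P[m]; Q=Q[(Q[:,2]>p+.05)]; k=np.percentile(Q[:,2],90); T=Q[Q[:,2]>k-.02]; print(n,len(T),"cap top z-p",(np.percentile(T[:,2],[5,50,95])-p).round(4),"xy",T.mean(0)[:2].round(4))
E
```

```text
w12 1487 cap top z-p [0.0696 0.0713 0.0729] xy [0.5527 0.0146]
w13 1690 cap top z-p [0.073  0.0751 0.0774] xy [0.6341 0.1944]
w14 1691 cap top z-p [0.0732 0.0753 0.0776] xy [0.6058 0.1672]
w8 1557 cap top z-p [0.0696 0.0705 0.0715] xy [0.5171 0.3049]
```

```bash

python3 -m jog '[{"dx":0.005,"dy":0,"dz":-0.03,"turn":0},{"dx":0.0245,"dy":-0.001,"dz":-0.03,"turn":0},{"dx":0.0245,"dy":-0.001,"dz":-0.01,"turn":0},{"dx":0.0245,"dy":-0.001,"dz":0.005,"turn":0},{"dx":0.0245,"dy":-0.001,"dz":0.01,"turn":0}]' 1 25
python3 - <<'E'
from h import *
to(.5494,.1148,.0645,81.4)
E
```

```text
time: 24.85
position: [0.5487, 0.1156, 0.0669]
ee_rot: [-2.381, -2.048, 0.002]
contact_force: [-0.2, 0.6, -0.5]
finger_gap: 0.0195
finger_force: 42.2
t 24.85 pos [0.5487 0.1156 0.0669] yaw 81.41 F [-0.2  0.6 -0.5] gap 0.0195 | dx -0.0017 dy 0.0021 dz 0.0059 turn 0.0001
```

```bash

python3 -m jog '[{"dx":-0.001,"dy":0.001,"dz":0.004,"turn":0},{"dx":-0.001,"dy":0.001,"dz":0.008,"turn":0},{"dx":-0.006,"dy":0.001,"dz":0.009,"turn":0},{"dx":-0.011,"dy":0.001,"dz":0.01,"turn":0},{"dx":-0.015,"dy":0.001,"dz":0.01,"turn":0}]' 1 25
python3 - <<'E'
from h import *; from look import look
look("w15")
to(.5473,.1014,.0625,81.4)
E
python3 tilt.py w15
```

```text
time: 25.35
position: [0.5491, 0.1108, 0.0646]
ee_rot: [-2.381, -2.049, -0.003]
contact_force: [0.8, 10.6, 1.5]
finger_gap: 0.0198
finger_force: 42.4
t 25.4 pos [0.5491 0.1109 0.0646] yaw 81.43 F [ 0.5  8.1 -0.5] gap 0.0198 | dx -0.0241 dy -0.0010 dz 0.0051 turn 0.0002
w15 [0.5494 0.1103 0.0645] slope -0.222 front at bottom -0.0024 at z-50 0.0087
```

```bash

python3 -m jog '[{"dx":-0.005,"dy":0,"dz":0.002,"turn":0},{"dx":-0.01,"dy":0,"dz":0.004,"turn":0},{"dx":-0.014,"dy":0,"dz":0.006,"turn":0},{"dx":-0.018,"dy":0,"dz":0.008,"turn":0},{"dx":-0.022,"dy":0,"dz":0.01,"turn":0}]' 1 20
python3 - <<'E'
from h import *; from look import look
look("w16")
to(.5473,.1014,.0625,81.4)
E
python3 tilt.py w16
```

```text
time: 25.9
position: [0.5483, 0.1042, 0.0614]
ee_rot: [-2.379, -2.05, -0.007]
contact_force: [-0.9, 12.9, 9.5]
finger_gap: 0.0196
finger_force: 42.7
t 25.95 pos [0.5482 0.1038 0.0612] yaw 81.51 F [-0.2 15.3  5.1] gap 0.0197 | dx -0.0063 dy -0.0014 dz -0.0032 turn 0.0006
w16 [0.5486 0.1037 0.0614] slope -0.103 front at bottom 0.0053 at z-50 0.0105
```

```bash

python3 -m jog '[{"dx":-0.004,"dy":-0.001,"dz":0.002,"turn":0},{"dx":-0.008,"dy":-0.001,"dz":0.006,"turn":0},{"dx":-0.011,"dy":-0.001,"dz":0.01,"turn":0},{"dx":-0.011,"dy":-0.001,"dz":0.014,"turn":0},{"dx":-0.011,"dy":-0.001,"dz":0.018,"turn":0}]' 1 20
python3 - <<'E'
from h import *; from look import look
look("w17")
to(.5473,.1014,.047,81.4)
E
python3 tilt.py w17
```

```text
time: 26.45
position: [0.5475, 0.0996, 0.0542]
ee_rot: [-2.379, -2.05, -0.007]
contact_force: [0.6, 12.9, 9.3]
finger_gap: 0.0199
finger_force: 42.6
t 26.5 pos [0.5473 0.0996 0.0539] yaw 81.51 F [ 0.7 12.7  3.7] gap 0.0195 | dx 0.0044 dy -0.0008 dz 0.0172 turn 0.0006
w17 [0.5477 0.0991 0.0542] slope -0.023 front at bottom 0.0109 at z-50 0.012
```

```bash

python3 -m jog '[{"dx":0.002,"dy":0,"dz":0.004,"turn":0},{"dx":0.003,"dy":0,"dz":0.008,"turn":0},{"dx":0.003,"dy":0,"dz":0.013,"turn":0},{"dx":0.003,"dy":0,"dz":0.018,"turn":0},{"dx":0.003,"dy":0,"dz":0.021,"turn":0}]' 1 20
python3 - <<'E'
from h import *
to(.5473,.1014,.0435,81.4)
E
```

```text
time: 27.0
position: [0.5474, 0.0999, 0.0454]
ee_rot: [-2.38, -2.05, -0.005]
contact_force: [-0.1, 10.6, 5.5]
finger_gap: 0.0198
finger_force: 42.3
t 27.0 pos [0.5474 0.0999 0.0454] yaw 81.47 F [-0.1 10.6  5.5] gap 0.0198 | dx 0.0037 dy -0.0009 dz 0.0047 turn 0.0004
```

Seated almost to the floor; release, lift and check. Then I'll fetch the other vial.

```bash

python3 -m jog '[{"dx":0.002,"dy":0,"dz":0.002,"turn":0},{"dx":0.002,"dy":0,"dz":0.002,"turn":0},{"dx":0.002,"dy":0,"dz":0.002,"turn":0},{"dx":0.002,"dy":0,"dz":0.002,"turn":0},{"dx":0.002,"dy":0,"dz":0.002,"turn":0}]' -0.3 60
python3 -m jog '[{"dx":0,"dy":0,"dz":-0.08,"turn":0},{"dx":0,"dy":0,"dz":-0.18,"turn":0},{"dx":0,"dy":0,"dz":-0.3,"turn":0},{"dx":-0.05,"dy":0,"dz":-0.33,"turn":0},{"dx":-0.15,"dy":0,"dz":-0.33,"turn":0}]'
python3 - <<'E'
from m import *; from look import look
look("w18"); look("si18","side"); 
for n in("w18","si18"):
    c,im,P=layers(n+".npz"); blobs(P,.112,.130,(.52,.57,.0,.15))
to(.495,-.35,.18,71)
E
```

```text
time: 27.5
position: [0.5468, 0.0986, 0.0438]
ee_rot: [-2.382, -2.048, 0.0]
contact_force: [-0.2, -0.5, -0.1]
finger_gap: 0.0552
finger_force: 0.0
time: 28.0
position: [0.539, 0.0415, 0.1784]
ee_rot: [2.376, 2.052, 0.006]
contact_force: [0.5, -1.0, 0.0]
finger_gap: 0.0558
finger_force: 0.0
  px [276. 138.] n 588 mean [0.5473 0.0998 0.1197] rect [547.2  99.7] [20.5 20.4] 37.0
  px [246. 221.] n 92 mean [0.547  0.1024 0.1179] rect [547.6 101.8] [20.2 21.7] 44.9
t 28.1 pos [0.5377 0.0343 0.1759] yaw 81.07 F [-0.   0.  -1.1] gap 0.0555 | dx -0.9657 dy 0.0437 dz -0.0080 turn 0.0560
```

```bash

python3 -m jog '[{"dx":-0.1,"dy":0.01,"dz":0,"turn":0.01},{"dx":-0.22,"dy":0.01,"dz":0,"turn":0.02},{"dx":-0.34,"dy":0.02,"dz":0,"turn":0.03},{"dx":-0.46,"dy":0.02,"dz":0,"turn":0.04},{"dx":-0.58,"dy":0.03,"dz":0,"turn":0.05}]' >/dev/null
python3 -m jog '[{"dx":-0.12,"dy":0,"dz":0,"turn":0},{"dx":-0.22,"dy":0,"dz":0,"turn":0},{"dx":-0.27,"dy":0,"dz":0,"turn":0},{"dx":-0.27,"dy":0,"dz":0,"turn":0},{"dx":-0.27,"dy":0,"dz":0,"turn":0}]' >/dev/null
python3 lr.py w19 "(.38,.6,-.45,-.23)"
python3 - <<'E'
from m import *
c,im,P=layers("w19.npz"); blobs(P,.076,.088,(.35,.6,-.45,-.23))
to(.5240,-.2822,.08,70.8)
E
```

```text
px [286. 196.] n 8566 mean [ 0.4901 -0.3046  0.0397] rect [ 489.8 -307. ] [112.3 112.3] 70.6
  hole px 308 221 axes 20 22 at [ 0.5056 -0.3386]
  hole px 262 220 axes 21 23 at [ 0.4574 -0.3214]
  hole px 263 174 axes 23 24 at [ 0.4744 -0.2731]
  hole px 313 175 axes 24 28 at [ 0.5253 -0.2901]
  px [315. 175.] n 415 mean [ 0.524  -0.282   0.0819] rect [ 524.  -282.3] [20.9 21. ] 85.1
t 29.15 pos [ 0.4827 -0.2938  0.1757] yaw 72.45 F [-0.3  1.   0.1] gap 0.0557 | dx 0.0586 dy 0.0898 dz 0.2392 turn 0.0092
```

```bash

python3 -m jog '[{"dx":0.0586,"dy":0.09,"dz":0.02,"turn":0.0092},{"dx":0.0586,"dy":0.09,"dz":0.12,"turn":0.0092},{"dx":0.0586,"dy":0.09,"dz":0.239,"turn":0.0092},{"dx":0.0586,"dy":0.09,"dz":0.239,"turn":0.0092},{"dx":0.0586,"dy":0.09,"dz":0.239,"turn":0.0092}]'
python3 - <<'E'
from m import *; from look import look
look("w20"); c,im,P=layers("w20.npz"); blobs(P,.076,.088,(.5,.56,-.32,-.25))
to(.5240,-.2822,.0105,70.8)
E
```

```text
time: 29.65
position: [0.5243, -0.2822, 0.081]
ee_rot: [-2.56, -1.82, -0.0]
contact_force: [0.6, -0.1, 1.7]
finger_gap: 0.0557
finger_force: 0.0
  px [276. 234.] n 860 mean [ 0.5246 -0.2815  0.0818] rect [ 524.3 -281.9] [21.  20.8] 55.5
t 29.7 pos [ 0.525  -0.2829  0.0822] yaw 70.8 F [0.6 0.1 0.9] gap 0.0559 | dx 0.0008 dy -0.0031 dz 0.1793 turn -0.0000
```

```bash

python3 -m jog '[{"dx":0.001,"dy":-0.002,"dz":0.05,"turn":0},{"dx":0.001,"dy":-0.002,"dz":0.1,"turn":0},{"dx":0.001,"dy":-0.002,"dz":0.15,"turn":0},{"dx":0.001,"dy":-0.002,"dz":0.178,"turn":0},{"dx":0.001,"dy":-0.002,"dz":0.178,"turn":0}]'
python3 -m jog '[{"dx":0,"dy":0,"dz":0,"turn":0},{"dx":0,"dy":0,"dz":0,"turn":0},{"dx":0,"dy":0,"dz":0,"turn":0},{"dx":0,"dy":0,"dz":0,"turn":0},{"dx":0,"dy":0,"dz":0,"turn":0}]' 1 80
python3 -m jog '[{"dx":0,"dy":0,"dz":-0.03,"turn":0},{"dx":0,"dy":0,"dz":-0.06,"turn":0},{"dx":0,"dy":0,"dz":-0.09,"turn":0},{"dx":0,"dy":0,"dz":-0.12,"turn":0},{"dx":0,"dy":0,"dz":-0.16,"turn":0}]'
python3 -m jog '[{"dx":0,"dy":0,"dz":-0.06,"turn":0},{"dx":0,"dy":0,"dz":-0.12,"turn":0},{"dx":0,"dy":0,"dz":-0.18,"turn":0},{"dx":0,"dy":0,"dz":-0.23,"turn":0},{"dx":0,"dy":0,"dz":-0.24,"turn":0}]'
python3 - <<'E'
from look import *
look("w21"); to(.535,0,.17,81.4)
E
python3 tilt.py w21
```

```text
time: 30.2
position: [0.5234, -0.2827, 0.0095]
ee_rot: [2.561, 1.818, 0.0]
contact_force: [-0.3, 0.4, -0.2]
finger_gap: 0.0555
finger_force: 0.0
time: 30.7
position: [0.524, -0.283, 0.0102]
ee_rot: [2.56, 1.818, 0.001]
contact_force: [-1.4, 0.5, 9.5]
finger_gap: 0.0184
finger_force: 77.8
time: 31.2
position: [0.5229, -0.2826, 0.074]
ee_rot: [-2.561, -1.818, 0.001]
contact_force: [-0.4, 0.4, 0.9]
finger_gap: 0.0185
finger_force: 78.4
time: 31.7
position: [0.5241, -0.283, 0.1722]
ee_rot: [2.559, 1.817, 0.002]
contact_force: [0.7, -0.5, -0.4]
finger_gap: 0.0186
finger_force: 78.4
t 31.75 pos [ 0.5238 -0.2829  0.1713] yaw 70.74 F [-0.1 -0.3 -0.6] gap 0.0188 | dx 0.6770 dy -0.2068 dz 0.0022 turn -0.0592
w21 [ 0.5242 -0.2834  0.1722] slope -0.163 front at bottom 0.0009 at z-50 0.009
```

```bash

python3 -m jog '[{"dx":0.06,"dy":-0.02,"dz":0,"turn":-0.01},{"dx":0.14,"dy":-0.04,"dz":0,"turn":-0.02},{"dx":0.22,"dy":-0.065,"dz":0,"turn":-0.03},{"dx":0.3,"dy":-0.09,"dz":0,"turn":-0.045},{"dx":0.38,"dy":-0.11,"dz":0,"turn":-0.0592}]' >/dev/null
python3 - <<'E'
from h import *
to(.5413,.0607,.17,81.4)
E
```

```text
t 32.25 pos [ 0.5308 -0.1225  0.1683] yaw 81.57 F [ 1.  -0.5 -0.2] gap 0.0187 | dx 0.4569 dy -0.0413 dz -0.0041 turn 0.0010
```

```bash

python3 -m jog '[{"dx":0.11,"dy":-0.01,"dz":0,"turn":0},{"dx":0.22,"dy":-0.02,"dz":0,"turn":0},{"dx":0.33,"dy":-0.03,"dz":0,"turn":0},{"dx":0.42,"dy":-0.041,"dz":0,"turn":0},{"dx":0.45,"dy":-0.041,"dz":0,"turn":0}]' >/dev/null
python3 -m jog '[{"dx":0,"dy":0,"dz":0.06,"turn":0},{"dx":0,"dy":0,"dz":0.12,"turn":0},{"dx":0,"dy":0,"dz":0.17,"turn":0},{"dx":0,"dy":0,"dz":0.17,"turn":0},{"dx":0,"dy":0,"dz":0.17,"turn":0}]'
python3 - <<'E'
from look import *
look("w22"); to(.5413,.0607,.073,81.4)
E
python3 tilt.py w22
```

```text
time: 33.25
position: [0.5421, 0.056, 0.1011]
ee_rot: [-2.381, -2.049, 0.001]
contact_force: [-0.1, 0.3, 0.3]
finger_gap: 0.019
finger_force: 78.4
t 33.3 pos [0.5426 0.056  0.1017] yaw 81.42 F [ 0.3  0.1 -0.1] gap 0.0186 | dx 0.0111 dy -0.0050 dz 0.0717 turn 0.0001
w22 [0.5424 0.0555 0.1011] slope -0.164 front at bottom 0.0009 at z-50 0.0091
```

```bash

python3 -m jog '[{"dx":0.011,"dy":-0.0045,"dz":0,"turn":0},{"dx":0.011,"dy":-0.0045,"dz":0.03,"turn":0},{"dx":0.011,"dy":-0.0045,"dz":0.05,"turn":0},{"dx":0.011,"dy":-0.0045,"dz":0.06,"turn":0},{"dx":0.011,"dy":-0.0045,"dz":0.07,"turn":0}]' 1 40
python3 - <<'E'
from h import *
to(.5413,.0607,.0695,81.4)
E
```

```text
time: 33.8
position: [0.5411, 0.0604, 0.0724]
ee_rot: [-2.381, -2.048, 0.001]
contact_force: [-0.1, -0.0, -0.5]
finger_gap: 0.0189
finger_force: 78.4
t 33.8 pos [0.5411 0.0604 0.0724] yaw 81.4 F [-0.1 -0.  -0.5] gap 0.0189 | dx 0.0008 dy 0.0003 dz 0.0072 turn 0.0000
```

```bash

python3 -m jog '[{"dx":0,"dy":0,"dz":0.005,"turn":0},{"dx":0,"dy":0,"dz":0.01,"turn":0},{"dx":-0.004,"dy":0,"dz":0.012,"turn":0},{"dx":-0.008,"dy":0,"dz":0.014,"turn":0},{"dx":-0.012,"dy":0,"dz":0.016,"turn":0}]' 1 30
python3 - <<'E'
from h import *
to(.5397,.0503,.0625,81.4)
E
```

```text
time: 34.3
position: [0.5409, 0.057, 0.067]
ee_rot: [-2.38, -2.049, -0.003]
contact_force: [-1.4, 11.4, 7.6]
finger_gap: 0.0187
finger_force: 79.0
t 34.3 pos [0.5409 0.057  0.067 ] yaw 81.44 F [-1.4 11.4  7.6] gap 0.0187 | dx -0.0170 dy -0.0004 dz 0.0113 turn 0.0002
```

```bash

python3 -m jog '[{"dx":-0.004,"dy":0,"dz":0.002,"turn":0},{"dx":-0.008,"dy":0,"dz":0.004,"turn":0},{"dx":-0.013,"dy":0,"dz":0.006,"turn":0},{"dx":-0.018,"dy":0,"dz":0.008,"turn":0},{"dx":-0.022,"dy":0,"dz":0.01,"turn":0}]'
python3 - <<'E'
from look import *
look("w23"); to(.5397,.0503,.0625,81.4)
E
python3 tilt.py w23
```

```text
time: 34.8
position: [0.5405, 0.0514, 0.0641]
ee_rot: [-2.377, -2.051, -0.01]
contact_force: [-2.3, 23.5, 13.7]
finger_gap: 0.0183
finger_force: 79.9
t 34.85 pos [0.5403 0.0511 0.0639] yaw 81.57 F [-2.2 21.3 10.7] gap 0.0189 | dx -0.0021 dy -0.0012 dz 0.0035 turn 0.0009
w23 [0.5408 0.0509 0.0641] slope -0.071 front at bottom 0.0071 at z-50 0.0107
```

```bash

python3 -m jog '[{"dx":-0.003,"dy":-0.001,"dz":0.002,"turn":0},{"dx":-0.006,"dy":-0.001,"dz":0.006,"turn":0},{"dx":-0.007,"dy":-0.001,"dz":0.01,"turn":0},{"dx":-0.007,"dy":-0.001,"dz":0.015,"turn":0},{"dx":-0.007,"dy":-0.001,"dz":0.02,"turn":0}]'
python3 - <<'E'
from look import *
look("w24"); to(.5397,.0503,.049,81.4)
E
python3 tilt.py w24
```

```text
time: 35.35
position: [0.5399, 0.0489, 0.0562]
ee_rot: [-2.378, -2.052, -0.01]
contact_force: [-0.2, 21.7, 14.4]
finger_gap: 0.0188
finger_force: 80.4
t 35.4 pos [0.5398 0.0488 0.0558] yaw 81.59 F [ 1.7 21.9  7.2] gap 0.0187 | dx 0.0035 dy -0.0009 dz 0.0171 turn 0.0010
w24 [0.5402 0.0484 0.0562] slope -0.028 front at bottom 0.0101 at z-50 0.0115
```

```bash

python3 -m jog '[{"dx":0.001,"dy":0,"dz":0.004,"turn":0},{"dx":0.002,"dy":0,"dz":0.008,"turn":0},{"dx":0.002,"dy":0,"dz":0.012,"turn":0},{"dx":0.002,"dy":0,"dz":0.015,"turn":0},{"dx":0.002,"dy":0,"dz":0.018,"turn":0}]'
python3 - <<'E'
from h import *
to(.5397,.0503,.048,81.4)
E
```

```text
time: 35.9
position: [0.54, 0.0491, 0.0488]
ee_rot: [-2.378, -2.051, -0.009]
contact_force: [0.2, 19.2, 13.4]
finger_gap: 0.0191
finger_force: 80.1
t 35.9 pos [0.54   0.0491 0.0488] yaw 81.56 F [ 0.2 19.2 13.4] gap 0.0191 | dx 0.0029 dy -0.0011 dz 0.0020 turn 0.0009
```

```bash

python3 -m jog '[{"dx":0.002,"dy":0,"dz":0,"turn":0},{"dx":0.002,"dy":0,"dz":0,"turn":0},{"dx":0.002,"dy":0,"dz":0,"turn":0},{"dx":0.002,"dy":0,"dz":0,"turn":0},{"dx":0.002,"dy":0,"dz":0,"turn":0}]' -0.3 40
python3 -m jog '[{"dx":0,"dy":0,"dz":-0.08,"turn":0},{"dx":0,"dy":0,"dz":-0.18,"turn":0},{"dx":0,"dy":0,"dz":-0.3,"turn":0},{"dx":0,"dy":0,"dz":-0.4,"turn":0},{"dx":0,"dy":0,"dz":-0.5,"turn":0}]' 1
python3 -m jog '[{"dx":0,"dy":0,"dz":0,"turn":0},{"dx":0,"dy":0,"dz":0,"turn":0},{"dx":0,"dy":0,"dz":0,"turn":0},{"dx":0,"dy":0,"dz":0,"turn":0},{"dx":0,"dy":0,"dz":0,"turn":0}]'
python3 - <<'E'
from m import *; from look import look
look("w25"); look("si25","side"); look("sc25","scene")
for n in("w25","si25"):
    c,im,P=layers(n+".npz"); blobs(P,.112,.128,(.52,.57,.0,.15)); print("lr"); blobs(P,.076,.088,(.38,.56,.24,.36)); 
O=np.array([.5635,.0733]); X=np.array([.9888,-.1495]); Y=np.array([.1495,.9888])
for n in("w25","si25","sc25"):
    c,im,P=layers(n+".npz"); l=np.stack([(P[...,:2]-O)@X,(P[...,:2]-O)@Y,P[...,2]],-1)
    q=l[(l[...,0]>.05)&(l[...,0]<.2)&(np.abs(l[...,1])<.115)&(l[...,2]>.09)&(l[...,2]<.23)]
    print(n)
    for z in np.arange(.09,.23,.02):
        k=q[(q[:,2]>=z)&(q[:,2]<z+.02)]
        if len(k)>5: print(z.round(2),len(k),"lx",np.percentile(k[:,0],[2,50,98]).round(3),"ly",np.percentile(k[:,1],[2,98]).round(3))
to(.72,.09,.24,81.4)
E
```

```text
time: 36.4
position: [0.5387, 0.0457, 0.0473]
ee_rot: [-2.382, -2.048, 0.0]
contact_force: [-0.2, -0.5, 0.0]
finger_gap: 0.0554
finger_force: 0.0
time: 36.9
position: [0.5384, 0.0458, 0.2493]
ee_rot: [2.381, 2.049, 0.0]
contact_force: [0.7, -0.2, 0.6]
finger_gap: 0.0
finger_force: 0.0
time: 37.4
position: [0.5384, 0.0459, 0.2466]
ee_rot: [-2.381, -2.048, 0.001]
contact_force: [0.2, 0.1, -0.1]
finger_gap: 0.0002
finger_force: 0.0
  px [277. 140.] n 361 mean [0.5471 0.0997 0.1196] rect [547.   99.6] [20.9 20.3] 82.3
  px [277. 189.] n 333 mean [0.5396 0.0492 0.1194] rect [539.4  48.7] [21.1 20.9] 32.9
lr
  px [257. 203.] n 87 mean [0.539  0.0519 0.1178] rect [539.5  50.3] [18.6 21.6] 14.9
  px [246. 221.] n 92 mean [0.5468 0.1027 0.118 ] rect [547.8 101.3] [20.6 21.2] 57.8
lr
  px [288. 331.] n 113 mean [0.4152 0.2944 0.0803] rect [415.5 294.1] [19.5 20.3] 13.6
  px [230. 338.] n 118 mean [0.5105 0.3315 0.0807] rect [510.6 331.3] [20.4 21.5] 33.0
w25
0.09 1769 lx [0.062 0.11  0.112] ly [-0.105  0.104]
0.11 553 lx [0.065 0.083 0.105] ly [-0.107  0.107]
0.13 473 lx [0.069 0.081 0.097] ly
[... 367 characters left out ...]
[-0.106  0.11 ]
0.15 218 lx [0.075 0.092 0.129] ly [-0.105  0.111]
0.17 1898 lx [0.08  0.108 0.134] ly [-0.104  0.109]
0.19 263 lx [0.051 0.083 0.099] ly [-0.083  0.095]
0.21 104 lx [0.05  0.058 0.069] ly [-0.013  0.017]
sc25
0.09 462 lx [0.07  0.114 0.116] ly [-0.11   0.103]
0.11 510 lx [0.075 0.118 0.121] ly [-0.11   0.103]
0.13 534 lx [0.081 0.123 0.126] ly [-0.11   0.103]
0.15 519 lx [0.086 0.127 0.131] ly [-0.11   0.103]
0.17 2843 lx [0.085 0.111 0.133] ly [-0.109  0.103]
0.19 480 lx [0.072 0.085 0.098] ly [-0.104  0.101]
0.21 181 lx [0.05  0.062 0.078] ly [-0.016  0.013]
t 37.55 pos [0.5386 0.0459 0.247 ] yaw 81.41 F [-0.4 -0.1  0.2] gap -0.0 | dx 0.1767 dy 0.4321 dz 0.0172 turn 0.0001
```

```bash

python3 -m jog '[{"dx":0.04,"dy":0.11,"dz":-0.02,"turn":0},{"dx":0.08,"dy":0.22,"dz":-0.02,"turn":0},{"dx":0.12,"dy":0.33,"dz":-0.02,"turn":0},{"dx":0.1775,"dy":0.44,"dz":-0.02,"turn":0},{"dx":0.1775,"dy":0.47,"dz":0,"turn":0}]' 1
python3 -m jog '[{"dx":0,"dy":0,"dz":0.03,"turn":0},{"dx":0,"dy":0,"dz":0.1,"turn":0},{"dx":0,"dy":0,"dz":0.2,"turn":0},{"dx":0,"dy":0,"dz":0.3,"turn":0},{"dx":0,"dy":0,"dz":0.32,"turn":0}]'
python3 - <<'E'
from h import *
O=np.array([.5635,.0733]); X=np.array([.9888,-.1495]); Y=np.array([.1495,.9888])
s=ctrl.get_obs(); p=s["position"]; lx=(p[:2]-O)@X; ly=(p[:2]-O)@Y
print("local",lx.round(4),ly.round(4),"tip z",(p[2]+.039).round(4))
to(.7327,.0882,.118,81.4)
for th in range(106,-1,-8):
    r=np.radians(th); a=.100; b=.054+.012*max(0,np.sin(r))
    x=.055-a*np.cos(r)+b*np.sin(r); z=.078+a*np.sin(r)+b*np.cos(r)-.006*np.sin(r)
    print(th,"dy",((x-lx)/.4).round(3),"dz",((p[2]+.039-z)/.4).round(3), x.round(3),z.round(3))
E
```

```text
time: 38.05
position: [0.7379, 0.0907, 0.2458]
ee_rot: [-2.379, -2.049, -0.001]
contact_force: [-0.8, -0.3, -0.2]
finger_gap: 0.0001
finger_force: 0.0
time: 38.55
position: [0.7321, 0.0867, 0.1146]
ee_rot: [-2.379, -2.047, 0.009]
contact_force: [-0.0, -1.1, 0.2]
finger_gap: 0.0
finger_force: 0.0
local 0.1647 0.0385 tip z 0.1536
t 38.55 pos [0.7321 0.0867 0.1146] yaw 81.41 F [-0.  -1.1  0.2] gap 0.0 | dx 0.0038 dy 0.0008 dz -0.0086 turn 0.0000
106 dy -0.048 dz 0.008 0.146 0.15
98 dy -0.076 dz -0.021 0.134 0.162
90 dy -0.109 dz -0.046 0.121 0.172
82 dy -0.146 dz -0.067 0.106 0.18
74 dy -0.186 dz -0.082 0.09 0.186
66 dy -0.228 dz -0.092 0.074 0.19
58 dy -0.271 dz -0.095 0.056 0.192
50 dy -0.314 dz -0.093 0.039 0.191
42 dy -0.356 dz -0.084 0.022 0.187
34 dy -0.397 dz -0.068 0.006 0.181
26 dy -0.434 dz -0.047 -0.009 0.172
18 dy -0.467 dz -0.021 -0.022 0.162
10 dy -0.496 dz 0.01 -0.034 0.15
2 dy -0.519 dz 0.045 -0.043 0.136
```

```bash

python3 -m jog '[{"dx":0,"dy":-0.03,"dz":0,"turn":0},{"dx":0,"dy":-0.05,"dz":0,"turn":0},{"dx":0,"dy":-0.076,"dz":-0.021,"turn":0},{"dx":0,"dy":-0.109,"dz":-0.046,"turn":0},{"dx":0,"dy":-0.146,"dz":-0.067,"turn":0}]'
python3 - <<'E'
from look import *
O=np.array([.5635,.0733]); X=np.array([.9888,-.1495]); Y=np.array([.1495,.9888])
p=ctrl.get_obs()["position"]; to(.7,.1,.1,81.4)
print((p[:2]-O)@X,p[2]+.039); a=look("si26","side")[1]; b=look("sc26","scene")[1]
cv2.imwrite("pics/mix26.png",np.hstack([cv2.resize(a[100:300,120:340],(400,364)),cv2.resize(b[100:300,220:440],(400,364))]))
E
```

```text
time: 39.05
position: [0.6772, 0.0967, 0.1483]
ee_rot: [2.381, 2.047, 0.002]
contact_force: [1.9, -0.3, -0.2]
finger_gap: -0.0
finger_force: 1.1
t 39.05 pos [0.6772 0.0967 0.1483] yaw 81.38 F [ 1.9 -0.3 -0.2] gap -0.0 | dx 0.0167 dy 0.0547 dz 0.1209 turn -0.0001
0.10898072033751804 0.18730968848947863
```

View pics/mix26.png

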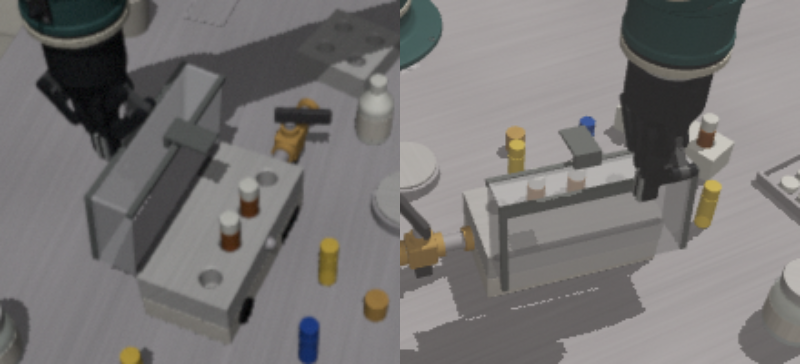

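```bash

python3 -m jog '[{"dx":0,"dy":-0.047,"dz":0.004,"turn":0},{"dx":0,"dy":-0.089,"dz":0,"turn":0},{"dx":0,"dy":-0.132,"dz":-0.003,"turn":0},{"dx":0,"dy":-0.175,"dz":-0.001,"turn":0},{"dx":0,"dy":-0.217,"dz":0.005,"turn":0}]'
python3 - <<'E'
from h import *
O=np.array([.5635,.0733]); X=np.array([.9888,-.1495])
p=ctrl.get_obs()["position"]; to(.7,.1,.1,81.4)
lx=(p[:2]-O)@X; z0=p[2]+.039; print(lx,z0)
for th in (34,26,18,10,4,0):
    r=np.radians(th); a=.100; b=.054
    x=.055-a*np.cos(r)+b*np.sin(r); z=.078+a*np.sin(r)+b*np.cos(r)-.006*np.sin(r)
    print(th,"dy",((x-lx)/.4).round(3),"dz",((z0-z)/.4).round(3))
E
```

```text
time: 39.65
position: [0.5918, 0.1096, 0.145]
ee_rot: [2.381, 2.048, 0.002]
contact_force: [2.0, -0.0, 0.1]
finger_gap: -0.0003
finger_force: 0.7
t 39.65 pos [0.5918 0.1096 0.145 ] yaw 81.38 F [ 2.  -0.   0.1] gap -0.0003 | dx 0.0168 dy 0.2707 dz 0.1130 turn -0.0001
0.022605640565272533 0.18402188659428836
34 dy -0.051 dz 0.022
26 dy -0.085 dz 0.041
18 dy -0.115 dz 0.064
10 dy -0.142 dz 0.091
4 dy -0.159 dz 0.114
0 dy -0.169 dz 0.13
```

```bash

python3 -m jog '[{"dx":0,"dy":-0.03,"dz":0.012,"turn":0},{"dx":0,"dy":-0.055,"dz":0.024,"turn":0},{"dx":0,"dy":-0.085,"dz":0.041,"turn":0},{"dx":0,"dy":-0.115,"dz":0.064,"turn":0},{"dx":0,"dy":-0.142,"dz":0.088,"turn":0}]'
python3 -m jog '[{"dx":0,"dy":-0.01,"dz":0.01,"turn":0},{"dx":0,"dy":-0.02,"dz":0.02,"turn":0},{"dx":0,"dy":-0.02,"dz":0.03,"turn":0},{"dx":0,"dy":-0.02,"dz":0.038,"turn":0},{"dx":0,"dy":-0.02,"dz":0.042,"turn":0}]'
python3 - <<'E'
from h import *
O=np.array([.5635,.0733]); X=np.array([.9888,-.1495])
p=ctrl.get_obs()["position"]; to(.7,.1,.1,81.4)
print((p[:2]-O)@X,p[2]+.039)
E
```

```text
time: 40.15
position: [0.5354, 0.1182, 0.109]
ee_rot: [2.382, 2.048, 0.001]
contact_force: [1.0, -0.4, 1.9]
finger_gap: 0.0003
finger_force: 1.3
time: 40.65
position: [0.5279, 0.1195, 0.0932]
ee_rot: [2.381, 2.048, -0.001]
contact_force: [-18.4, -6.9, 50.8]
finger_gap: -0.0
finger_force: 25.2
t 40.65 pos [0.5279 0.1195 0.0932] yaw 81.4 F [-18.4  -6.9  50.8] gap -0.0 | dx 0.0163 dy 0.4327 dz -0.0169 turn -0.0000
-0.04210892221778356 0.13223003014982343
```

```bash

python3 -m jog '[{"dx":0,"dy":0,"dz":-0.03,"turn":0},{"dx":0,"dy":0,"dz":-0.06,"turn":0},{"dx":0,"dy":0,"dz":-0.1,"turn":0},{"dx":0,"dy":0,"dz":-0.15,"turn":0},{"dx":0,"dy":0,"dz":-0.2,"turn":0}]'
python3 -m jog '[{"dx":-0.1,"dy":0,"dz":0,"turn":0.04},{"dx":-0.22,"dy":-0.01,"dz":0,"turn":0.08},{"dx":-0.34,"dy":-0.02,"dz":0,"turn":0.12},{"dx":-0.46,"dy":-0.03,"dz":0,"turn":0.16},{"dx":-0.5775,"dy":-0.039,"dz":0,"turn":0.2}]' 0
python3 -m jog '[{"dx":0,"dy":0,"dz":0,"turn":0.04},{"dx":0,"dy":0,"dz":0,"turn":0.08},{"dx":0,"dy":0,"dz":0,"turn":0.12},{"dx":0,"dy":0,"dz":0,"turn":0.16},{"dx":0,"dy":0,"dz":0,"turn":0.194}]'
cat > hood.py <<'E'
from m import *; from look import look
import sys
n=sys.argv[1]; look("w"+n); look("si"+n,"side"); look("sc"+n,"scene")
O=np.array([.5635,.0733]); X=np.array([.9888,-.1495]); Y=np.array([.1495,.9888])
for f in("w"+n,"si"+n,"sc"+n):
    c,im,P=layers(f+".npz"); print(f); blobs(P,.088,.104,(.45,.6,-.17,-.05),40)
    l=np.stack([(P[...,:2]-O)@X,(P[...,:2]-O)@Y,P[...,2]],-1)
    q=l[(np.abs(l[...,1])<.1)&(l[...,0]>-.055)&(l[...,0]<.05)&(l[...,2]>.124)&(l[...,2]<.15)]
    if len(q)>50: print("hood top n",len(q),"z at front/back",np.median(q[q[:,0]<-.03,2]),np.median(q[q[:,0]>.03,2]),"lx",np.percentile(q[:,0],[1,99]))
    # lever: dark pixels at its height
    m=(im.max(2)<70)&(P[...,2]>.085)&(P[...,2]<.105)&(np.hypot(P[...,0]-.5274,P[...,1]+.0982)<.062)
    if m.sum()>30:
        r=cv2.minAreaRect((P[m][:,:2]*1000).astype(np.float32)); v=np.linalg.svd(P[m][:,:2]-P[m][:,:2].mean(0))[2][0]
        print("lever",m.sum(),P[m].mean(0).round(4),np.round(r[0],1),np.round(r[1],1),round(r[2],1),"line deg",np.degrees(np.arctan2(v[1],v[0])).round(1)%180)
E
python3 hood.py 27; python3 -c "
from h import *
to(.5274,-.0982,.12,10.5)"
```

```text
time: 41.15
position: [0.5276, 0.1195, 0.1737]
ee_rot: [-2.382, -2.049, -0.0]
contact_force: [-0.7, -0.7, -0.5]
finger_gap: -0.0003
finger_force: 0.0
time: 41.65
position: [0.4771, -0.1086, 0.1732]
ee_rot: [2.901, 1.204, 0.001]
contact_force: [2.0, 0.2, 0.2]
finger_gap: 0.0427
finger_force: 0.0
time: 42.15
position: [0.4778, -0.1067, 0.173]
ee_rot: [-3.129, -0.279, -0.001]
contact_force: [0.2, 0.4, 0.5]
finger_gap: 0.0423
finger_force: 0.0
w27
  px [278. 165.] n 939 mean [ 0.5133 -0.1012  0.0981] rect [ 512.2 -101.4] [70.8 10. ] 11.5
hood top n 27198 z at front/back 0.13178037091483333 0.13158866007249878 lx [-0.05378033  0.04804827]
lever 176 [ 0.5174 -0.1034  0.0982] [ 513.  -102.9] [68.   6.4] 11.7 line deg 10.699999999999989
si27
  px [286. 162.] n 182 mean [ 0.5117 -0.0979  0.0949] rect [ 511.5 -100.1] [70.4 13.8] 10.4
hood top n 3987 z at front/back 0.13120340578270043 0.13104843810905012 lx [-0.05385196  0.04901063]
lever 200 [ 0.5118 -0.0975  0.0939] [ 511.5 -100. ] [70.5 13.8] 10.5 line deg 12.199999999999989
sc27
  px [226. 217.] n 173 mean [ 0.5158 -0.1036  0.0971] rect [ 511.4 -103.1] [71.3 11.2] 11.8
hood top n 3333 z at front/back 0.1331357436602596 0.13300082838198665 lx [-0.05387992  0.04890423]
lever 117 [ 0.5178 -0.1053  0.094 ] [ 513.8 -105.9] [67.9  8.5] 15.4 line deg 13.1
t 42.3 pos [ 0.4778 -0.1066  0.1728] yaw 10.63 F [0.2 0.7 0.3] gap 0.0427 | dx 0.1256 dy 0.0023 dz 0.1321 turn 0.0007
```

View pics/w27.png

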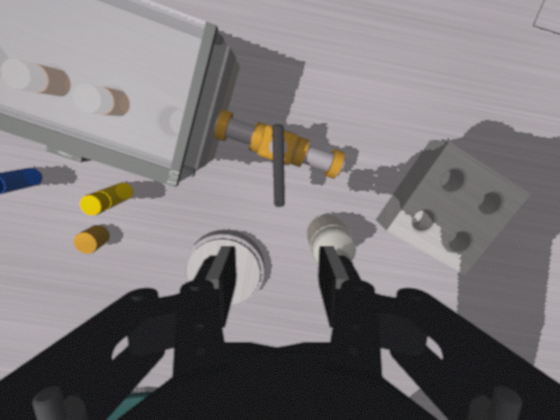

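```bash

python3 -m jog '[{"dx":0.07,"dy":0.0026,"dz":0,"turn":-0.0048},{"dx":0.126,"dy":0.0026,"dz":0,"turn":-0.0048},{"dx":0.126,"dy":0.0026,"dz":0.08,"turn":-0.0048},{"dx":0.126,"dy":0.0026,"dz":0.18,"turn":-0.0048},{"dx":0.126,"dy":0.0026,"dz":0.2,"turn":-0.0048}]'
python3 -m jog '[{"dx":0,"dy":0,"dz":0.04,"turn":0},{"dx":0,"dy":0,"dz":0.08,"turn":0},{"dx":0,"dy":0,"dz":0.12,"turn":0},{"dx":0,"dy":0,"dz":0.123,"turn":0},{"dx":0,"dy":0,"dz":0.123,"turn":0}]'
python3 - <<'E'
from h import *
to(.5278,-.0982,.043,11.5)
E
```

```text
time: 42.8
position: [0.5253, -0.0982, 0.0891]
ee_rot: [-3.124, -0.315, 0.007]
contact_force: [-0.3, -0.1, 0.8]
finger_gap: 0.0427
finger_force: 0.0
time: 43.3
position: [0.5278, -0.0986, 0.044]
ee_rot: [-3.126, -0.312, -0.001]
contact_force: [-0.3, -0.9, 1.0]
finger_gap: 0.043
finger_force: 0.0
t 43.3 pos [ 0.5278 -0.0986  0.044 ] yaw 11.41 F [-0.3 -0.9  1. ] gap 0.043 | dx 0.0002 dy -0.0009 dz 0.0025 turn -0.0005
```

Close on the lever, then turn 25° counter-clockwise (-0.139).

```bash

python3 -m jog '[{"dx":0,"dy":0,"dz":0,"turn":0},{"dx":0,"dy":0,"dz":0,"turn":0},{"dx":0,"dy":0,"dz":0,"turn":0},{"dx":0,"dy":0,"dz":0,"turn":0},{"dx":0,"dy":0,"dz":0,"turn":0}]' 1 40
python3 -m jog '[{"dx":0,"dy":0,"dz":0,"turn":-0.03},{"dx":0,"dy":0,"dz":0,"turn":-0.06},{"dx":0,"dy":0,"dz":0,"turn":-0.09},{"dx":0,"dy":0,"dz":0,"turn":-0.12},{"dx":0,"dy":0,"dz":0,"turn":-0.139}]'
python3 -m jog '[{"dx":0,"dy":0,"dz":0,"turn":-0.139},{"dx":0,"dy":0,"dz":0,"turn":-0.139},{"dx":0,"dy":0,"dz":0,"turn":-0.139},{"dx":0,"dy":0,"dz":0,"turn":-0.139},{"dx":0,"dy":0,"dz":0,"turn":-0.139}]' | head -0
python3 - <<'E'
from h import *
to(.5278,-.0982,.043,36.4)
E
```

```text
time: 43.8
position: [0.5278, -0.0985, 0.0439]
ee_rot: [3.126, 0.311, 0.002]
contact_force: [-3.0, 1.2, 9.7]
finger_gap: 0.0091
finger_force: 42.6
time: 44.3
position: [0.5277, -0.0983, 0.044]
ee_rot: [2.982, 0.986, 0.001]
contact_force: [-3.6, 2.0, 11.4]
finger_gap: 0.0095
finger_force: 42.7
t 44.8 pos [ 0.5275 -0.0981  0.0439] yaw 61.43 F [-5.3  4.5 13.1] gap 0.0092 | dx 0.0001 dy 0.0007 dz 0.0024 turn 0.1391Exception ignored on flushing sys.stdout:
BrokenPipeError: [Errno 32] Broken pipe
```

My settle call repeated the turn, so the lever went 25° too far. Turn back by 0.139.

```bash

python3 -m jog '[{"dx":0,"dy":0,"dz":0,"turn":0.03},{"dx":0,"dy":0,"dz":0,"turn":0.06},{"dx":0,"dy":0,"dz":0,"turn":0.09},{"dx":0,"dy":0,"dz":0,"turn":0.12},{"dx":0,"dy":0,"dz":0,"turn":0.139}]'
python3 -m jog '[{"dx":0,"dy":0,"dz":0,"turn":0},{"dx":0,"dy":0,"dz":0,"turn":0},{"dx":0,"dy":0,"dz":0,"turn":0},{"dx":0,"dy":0,"dz":0,"turn":0},{"dx":0,"dy":0,"dz":0,"turn":0}]' 0
python3 -m jog '[{"dx":0,"dy":0,"dz":-0.05,"turn":0},{"dx":0,"dy":0,"dz":-0.12,"turn":0},{"dx":0,"dy":0,"dz":-0.22,"turn":0},{"dx":-0.06,"dy":0,"dz":-0.3,"turn":0},{"dx":-0.12,"dy":0,"dz":-0.3,"turn":0}]'
python3 -m jog '[{"dx":0,"dy":0,"dz":0,"turn":0},{"dx":0,"dy":0,"dz":0,"turn":0},{"dx":0,"dy":0,"dz":0,"turn":0},{"dx":0,"dy":0,"dz":0,"turn":0},{"dx":0,"dy":0,"dz":0,"turn":0}]'
python3 hood.py 28
python3 - <<'E'
from m import *
to(.5278,-.0982,.043,36.4)
c,im,P=layers("si28.npz"); blobs(P,.076,.088,(.38,.56,.24,.36)); blobs(P,.034,.044,(.35,.6,.24,.42),300)
E
```

```text
time: 45.3
position: [0.5277, -0.0983, 0.044]
ee_rot: [2.986, 0.975, 0.001]
contact_force: [-3.3, 1.7, 9.8]
finger_gap: 0.009
finger_force: 42.6
time: 45.8
position: [0.5273, -0.0986, 0.0429]
ee_rot: [-2.984, -0.981, 0.0]
contact_force: [0.8, 1.8, 1.1]
finger_gap: 0.0431
finger_force: 0.0
time: 46.3
position: [0.4903, -0.1272, 0.1666]
ee_rot: [2.981, 0.982, 0.007]
contact_force: [0.3, 0.0, -1.5]
finger_gap: 0.0423
finger_force: 0.0
time: 46.8
position: [0.4889, -0.1265, 0.1626]
ee_rot: [-2.984, -0.981, 0.0]
contact_force: [0.3, -0.4, 0.0]
finger_gap: 0.0424
finger_force: 0.0
w28
  px [277. 169.] n 1016 mean [ 0.5156 -0.1068  0.0981] rect [ 514.8 -107.7] [70.9  9.8] 36.1
hood top n 15151 z at front/back 0.1318321138625285 0.1316479928034345 lx [-0.05441474  0.04072812]
lever 190 [ 0.5185 -0.109   0.0981] [ 517.2 -109.6] [68.  4.] 37.9 line deg 35.900000000000006
si28
  px [286. 160.] n 174 mean [ 0.5146 -0.1038  0.0952] rect [ 514.6 -104.2] [71.8 13.8] 34.7
hood top n 3970 z at front/back 0.1312878707351359 0.13100284877698376 lx [-0.05385796  0.04864316]
lever 199 [ 0.5145 -0.1036  0.094 ] [ 514.6 -104.2] [71.8 13.8] 34.7 line deg 35.9
sc28
  px [224. 218.] n 206 mean [ 0.5169 -0.1094  0.0967] rect [ 514.2 -109.7] [73.  12.3] 35.9
hood top n 3315 z at front/back 0.13305759985657017 0.13309002077258142 lx [-0.05370006  0.04925902]
lever 160 [ 0.5191 -0.1101  0.0935] [ 517.9 -110.9] [68.9  8.1] 40.0 line deg 37.1
t 46.95 pos [ 0.4888 -0.1267  0.1628] yaw 36.39 F [-0.3  0.2  0. ] gap 0.0429 | dx 0.1209 dy 0.0006 dz 0.2995 turn -0.0000
  px [288. 331.] n 117 mean [0.4148 0.2948 0.0804] rect [415.3 294.8] [19.5 20.1] 14.0
  px [230. 338.] n 122 mean [0.5102 0.3317 0.0805] rect [510.6 331. ] [20.5 20.5] 77.6
  px [259. 346.] n 2019 mean [0.4624 0.3158 0.0387] rect [462.9 312.4] [164.2  56.2] 21.0
```

View pics/si28.png

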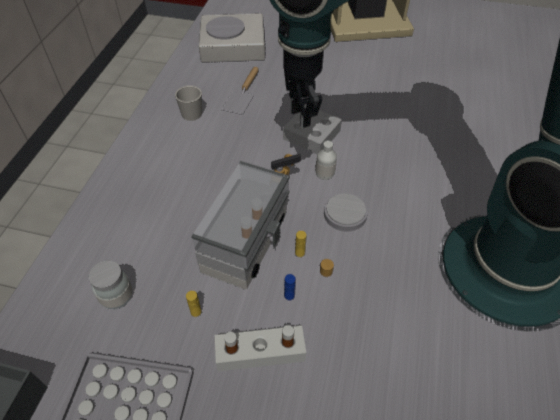

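The side view shows the hood shut flat over the two fresh vials at (246,229) and (257,209). The purged vials stand in the long rack at (231,342) and (288,335). The bottle is upright at (326,160). The lever line is at 36.1°, about 44.7° from shut. The robot is clear, so I'm handing in.

```bash
python3 -c "
from station import job
print(job.hand_in())"
```

```text
the job is handed in; nothing more can be done
None
```

I handed the job in; no verdict came back, but my last camera check showed both purged vials in the long rack, both fresh vials in the station's wells, the hood shut flat, the valve lever at about 45° and the bottle upright.

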